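# Load the cleaning basket and pin its keeper bar

## Robot

A 6-joint arm with a two-finger parallel gripper is mounted at the origin on the work surface. World frame = base frame: x ahead of the robot, y to its left, z up, the work surface at z = 0. Lengths are in mm, angles in rad, forces in N, time in s.
With the tool pointing down it reaches from about 350 to 975 mm from the base axis. Payload 7.1 kg.
Tool frame: the origin (TCP) lies midway between the tips of the shut fingers; the grasp point (between the pads) lies 19 mm behind it (ctrl.grip_depth is the distance from the TCP to the grasp point, in mm); z points along the fingers, y is the line along which they close (so a half turn about z gives the same grasp; the last joint's range is limited). The gripper opens to 88 mm and grips with 3 to 60 N. Pads are 20 mm wide; open, the fingers measure 115 mm over their backs; the gripper's body (75 mm by 178 mm) begins 61 mm behind the grasp point.
Start: joints at [-1.36, 0.423, 1.63, -0, 1.089, -0.019], TCP at [142.384, -608.549, 222.675] pointing down, gripper open.
Joint ranges: [-3, 3], [-0.9, 2.11], [0.09, 2.58], [-1.31, 4.45], [0.11, 2.69], [-2.54, 2.54]. Speed limits (rad/s): [2.39, 2.39, 3.01, 3.14, 3.14, 3.14].

## Interface

Orientations are given as a rotation vector (axis times angle).
In Python, from workcell import ctrl, cams gives the robot as it stands.
- The arm moves only by the tool move_arm, never from a script. Its argument "steps" is a list of rows, each a list of 3 entries, a list of its own where there are three numbers: the shift along the tool's x, y, z in units of 25 mm (1.0 is 25 mm), then the turn about the tool's z in units of 5 degrees (1.0 is 5 degrees), then the closure, from 0 (fully open) to 1 (shut). A call has 1 to 20 rows; each row shifts and turns the commanded pose from where the row before left it, along the tool's axes as they then stand; what a row does not reach is not made up. A row lasts 1/12 s, in which the tool goes at most 41.7 mm and 7.16 degrees, less where a joint would pass 70% of its speed; a pose out of reach is approached as far as the arm can. A call is refused whole if a number of a shift passes 1 or a number of a turn 1, either way. A call with a gripper value outside its range is refused whole. The fingers move at their own pace and stop on an object; the grip force is fixed at half the most. Time passes only in rows, so rows that do not move let the fingers close. It gives the time, the measured TCP pose, the force, the opening and the grip force at its end, in the units of the state.
- ctrl.get_obs(): the state, without advancing time (a new reading comes with each control period).
- cams.get_image(name): name is "scene" or "side" or "wrist"; returns a dict with "image" (420x560x3 uint8, red, green, blue), "camera_matrix" (3x3 intrinsics, pixels), "xyz" and "rotation" of the camera in the world; the wrist camera has in their place "mount" (4x4, takes a point from camera to tool coordinates, whose origin is the TCP and whose axes are the flange's). Camera axes: x right, y down, z forward; pixel columns grow to the right and rows downward; lengths in mm; the calibration is good to about 2 mm. A picture is of the moment at which its call begins: read the wrist's pose just before it. There is no depth.
- ctrl.close_job(): hands the job in; it is judged then, once.
Trained networks look in the newest picture that a camera, given by its name, has taken for a name from the list of things; names that differ only in an ending like _2 or _b are one class to them, and where a whole thing is asked for, a point or a joint stands for the part that bears it (a point fixed in the world has none). Each returns a list of dicts, best first, with "p" (0 to 1); they miss things now and then, are a little off and sometimes report something else, mostly with a low value. They report only what shows in the picture. A call takes as long as a camera call. They do not tell look-alikes from the thing itself.
- cams.boxes_of(camera, thing): "rect" ([centre column, centre row, width, height] in pixels, round what is visible of it).
- cams.cut_out(camera, thing): "pixels" (420x560 bool, what is visible of it) and "rect" ([centre column, centre row, width, height] in pixels, round what is visible of it).
The state is a dict: "t": time; "qpos": joint angles; "qvel": joint speeds; "joint_torque": joint torques, N m; "ee_pos": TCP position; "orientation": TCP orientation; "ft_force": force on the tool from outside, world axes, zero at the start; "moment": the same for the moment, N m; "width": finger opening in mm; "grasp_force": force on a finger pad.
Only numpy, scipy, OpenCV 4.12 (cv2) and the standard library are available. Lean on these libraries where they do the work, as an engineer would, in place of code of your own. Each camera call takes 0.05 s, during which the arm holds its last target. There are 200 camera calls.

## Task

Get the microscope's parts ready for the cleaning bath: put every loose microscope part lying on the bench into the steel basket, then lay the keeper bar across the basket so that its end holes lie over the holes in the basket's two lugs, and push one pin from the stand down through bar and lug at each end until its head sits on the bar. Leave the bottle, jar, mug, tools and stub box where they are.

Things in the scene. Friction and masses are not known exactly. Their poses are not given: they have to be found in the camera images.
- basket: Open steel basket fixed to the bench. Origin at bench level under its centre, z up. Outside 178 mm (x) by 208 mm (y), walls 4 mm, inner floor 13 mm, rim 65 mm above the bench. At each y end a 44 x 44 mm lug, 16 mm thick, top 80 mm above the bench, open air below, with a vertical 17 mm through hole 126 mm from the centre along y; a plate 44 mm wide rises behind it to its height.
- lug_left (a point): Centre of the hole's mouth on the top of the lug at the basket's +y end (robot's left). Axes as the basket's.
- lug_right (a point): Centre of the hole's mouth on the top of the lug at the basket's -y end (robot's right). Axes as the basket's.
- keeper: Loose aluminium bar, 40 mm (x) by 302 mm (y) by 12 mm, 0.35 kg, lying flat, a vertical 18 mm through hole 126 mm from its middle at each end, and a black handle block on its middle, 22 mm (x) by 60 mm (y), top 56 mm above the bar's underside. Origin at the centre of the underside, z up. Same either way round. In place it rests on both lugs, over the basket.
- pin1: Loose upright steel pin, 0.16 kg: shaft 14 mm across, 62 mm long, tapering to 8 mm over its lowest 14 mm; above it a knurled head 24 mm across, 46 mm tall, its flat underside the shoulder. Origin at the centre of the tip, z up along the pin. It hangs in a hole of the stand by its shoulder. When home, shoulder on the bar, its tip is 50 mm below the lug's top.
- pin2: A second pin exactly like pin1.
- stand: Grey pin stand fixed to the bench, 120 mm (x) by 50 mm (y), 80 mm tall, a drilled plate on two end legs. Two 17 mm holes 35 mm either side of its centre along its x hold the two pins. Origin at bench level under its centre.
- sleeve: Microscope part, may be absent: upright aluminium tube, 48 mm outside, 36 mm inside, 58 mm tall. Origin at the centre of its underside, z up.
- slide: Microscope part, may be absent: stage slide, a steel block 76 mm (x) by 44 mm (y) by 24 mm with an aluminium ridge 30 mm wide (y) on top along its whole length, 42 mm tall in all. Origin at the centre of its underside.
- holder: Microscope part, may be absent: brass specimen holder, upright: a round foot 50 mm across and 14 mm tall with a round stem 26 mm across above it, 60 mm tall in all. Origin at the centre of its underside, z up.
- cap: Microscope part, may be absent: solid aluminium detector cap, a disc 48 mm across, 40 mm tall with a bevelled top (straight side to 34 mm). Origin at the centre of its underside.
- clamp: Microscope part, may be absent: dark steel clamp bar 80 mm (x) by 26 mm (y) by 32 mm, with two round bosses 18 mm across and 8 mm high on top, 26 mm either side of its centre along x. Origin at the centre of its underside.
- solvent: Bystander, to be left alone: white plastic bottle 70 mm across, 170 mm tall, red cap; beyond the basket. Origin at its underside.
- jar: Bystander, to be left alone: amber glass jar 70 mm across, 90 mm tall; beyond the basket. Origin at its underside.
- screwdriver: Bystander, to be left alone: lying screwdriver with black handle, nearer the robot than the basket. Origin at its underside.
- wrench: Bystander, to be left alone: lying steel wrench at the right. Origin at its underside.
- mug: Bystander, to be left alone: white ceramic mug 80 mm across, 90 mm tall; at the far right. Origin at its underside.
- stubbox: Bystander, to be left alone: clear divided box 90 x 90 x 22 mm, near the microscope parts. Origin at its underside.
Not all that is in view belongs to the job. What is meant by the holder is not turquoise, and is the smaller of those in its own colour.

How it is judged:
By the outcome, as a careful person would: the job done as asked, in the order asked, and still so for the second after the job is handed in, with the robot touching nothing.
Of sleeve, slide, holder, cap, clamp only 2 to 4 are there at a start; the rules pass over those that are not, and their reading is None.
At some moment in a run one of slide, cap, clamp may be knocked a few centimetres aside while the robot is not near it.
It also fails if it takes over 210 s, if anything falls off the work surface, if the arm or the gripper's body presses on something with over 40 N, if the wrist force passes 120 N, or if a joint passes its speed limit or range.

## Working session

There is one attempt and no reset: what is moved stays moved. The work goes in short steps, Python scripts to look and compute and a tool call to move; the robot and the scene stay as the last step left them, time stands still between calls to the robot, and variables do not carry over. Pictures are saved under pics/ and viewed, at most 14 in all, crops included, and the job is handed in when it is done.

Besides the shell and the picture viewer there is one more tool, called after "Emit:" as a command line: name --argument value ..., lists and objects as JSON in quotes. move_arm: Moves the arm, as the interface text tells. Its arguments: {"type":"object","properties":{"steps":{"type":"array"}},"required":["steps"]}

```bash
ls; mkdir -p pics; cat > h.py <<'E'
import numpy as np, cv2
from workcell import ctrl, cams
from scipy.spatial.transform import Rotation as R
def shot(cam, fn=None):
    o=ctrl.get_obs(); d=cams.get_image(cam); K=np.array(d["camera_matrix"])
    if cam=="wrist":
        T=np.eye(4);T[:3,:3]=R.from_rotvec(o["orientation"]).as_matrix();T[:3,3]=o["ee_pos"]
        M=T@np.array(d["mount"])
    else:
        M=np.eye(4);r=np.array(d["rotation"]);M[:3,:3]=r if r.shape==(3,3) else R.from_rotvec(r).as_matrix();M[:3,3]=d["xyz"]
    if fn: cv2.imwrite(fn,d["image"][:,:,::-1])
    return d["image"],K,M
def ray(K,M,uv):
    d=M[:3,:3]@np.linalg.solve(K,[uv[0],uv[1],1.]);return M[:3,3],d/np.linalg.norm(d)
def onz(K,M,uv,z):
    c,d=ray(K,M,uv);return c+d*(z-c[2])/d[2]
def tri(rays):
    A=sum(np.eye(3)-np.outer(d,d) for c,d in rays);b=sum((np.eye(3)-np.outer(d,d))@c for c,d in rays)
    return np.linalg.solve(A,b)
def proj(K,M,p):
    q=M[:3,:3].T@(np.array(p,float)-M[:3,3]);q=K@q;return q[:2]/q[2]
def st():
    o=ctrl.get_obs();Rm=R.from_rotvec(o["orientation"]).as_matrix()
    print("t",round(o["t"],2),"pos",np.round(o["ee_pos"],1),"x",np.round(Rm[:,0],3),"y",np.round(Rm[:,1],3),"w",round(o["width"],1),"f",np.round(o["ft_force"],1),"g",o["grasp_force"])
    return o
E
python3 - <<'E'
from h import *
np.set_printoptions(suppress=True,precision=2)
o=st();print(o["qpos"])
for c in ["scene","side","wrist"]:
    im,K,M=shot(c,f"pics/{c}0.png");print(c,K.tolist(),M.round(3).tolist())
    for n in "basket lug_left lug_right keeper pin1 stand sleeve slide holder cap clamp solvent jar screwdriver wrench mug stubbox".split():
        r=[(round(b["p"],2),np.round(b["rect"]).astype(int).tolist()) for b in cams.boxes_of(c,n)][:4]
        if r: print("  ",n,r)
E
```

```text
pics
t 0.0 pos [ 142.3 -608.   221.9] x [0.97 0.23 0.  ] y [ 0.23 -0.97 -0.  ] w 87.6 f [-0.3  0.6  0.4] g 0.0
[-1.36  0.42  1.63  0.    1.09 -0.02]
scene [[429.0568843442, 0.0, 283.68077419478567], [0.0, 429.0568843442, 209.2352982449966], [0.0, 0.0, 1.0]] [[0.407, 0.72, -0.562, 1229.067], [0.913, -0.33, 0.237, -314.394], [-0.015, -0.61, -0.792, 998.768], [0.0, 0.0, 0.0, 1.0]]
   basket [(0.9, [351, 206, 105, 73]), (0.45, [406, 141, 14, 30])]
   lug_right [(0.86, [351, 207, 106, 76]), (0.61, [408, 157, 34, 42])]
   keeper [(0.91, [214, 278, 116, 61])]
   pin1 [(0.59, [404, 133, 6, 18]), (0.56, [415, 149, 10, 14])]
   stand [(0.67, [408, 160, 35, 42]), (0.44, [127, 303, 45, 52]), (0.2, [231, 233, 15, 28])]
   slide [(0.7, [199, 208, 23, 30])]
   holder [(0.76, [185, 242, 18, 25]), (0.68, [194, 184, 18, 24]), (0.57, [155, 220, 25, 29])]
   cap [(0.6, [245, 197, 18, 18]), (0.18, [350, 204, 108, 72])]
   clamp [(0.68, [230, 233, 16, 29])]
   solvent [(0.77, [290, 277, 24, 52]), (0.31, [143, 267, 44, 44])]
   jar [(0.62, [353, 268, 34, 44]), (0.16, [291, 278, 29, 53])]
   screwdriver [(0
[... 714 characters left out ...]
 (0.52, [327, 162, 32, 17])]
   slide [(0.48, [238, 252, 101, 90])]
   holder [(0.79, [321, 174, 13, 19]), (0.74, [360, 172, 21, 28]), (0.66, [378, 204, 14, 19])]
   cap [(0.63, [328, 219, 13, 24])]
   clamp [(0.85, [305, 197, 24, 15])]
   solvent [(0.59, [226, 177, 25, 58])]
   jar [(0.96, [195, 213, 33, 43])]
   screwdriver [(0.98, [303, 267, 37, 13])]
   wrench [(0.58, [315, 152, 49, 5]), (0.33, [207, 314, 12, 37])]
   stubbox [(0.64, [330, 162, 34, 19])]
wrist [[353.8261497114544, 0.0, 282.07548570737737], [0.0, 353.8261497114544, 209.21152940860077], [0.0, 0.0, 1.0]] [[0.228, -0.935, -0.273, 217.031], [-0.974, -0.219, -0.064, -590.792], [0.0, 0.28, -0.96, 385.248], [0.0, 0.0, 0.0, 1.0]]
```

```bash
python3 -c "
from h import *
print(ctrl.get_obs()['t'])"
```

```text
2.7
```

View pictures.

```bash
python3 - <<'E'
import cv2
a=cv2.imread("pics/scene0.png")
cv2.imwrite("pics/sc.png",cv2.resize(a[110:345,90:435],None,fx=2.3,fy=2.3,interpolation=cv2.INTER_CUBIC))
b=cv2.imread("pics/side0.png")
cv2.imwrite("pics/sd.png",cv2.resize(b[130:370,160:420],None,fx=2.4,fy=2.4,interpolation=cv2.INTER_CUBIC))
E
```

```text
(no output)
```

View pics/sc.png

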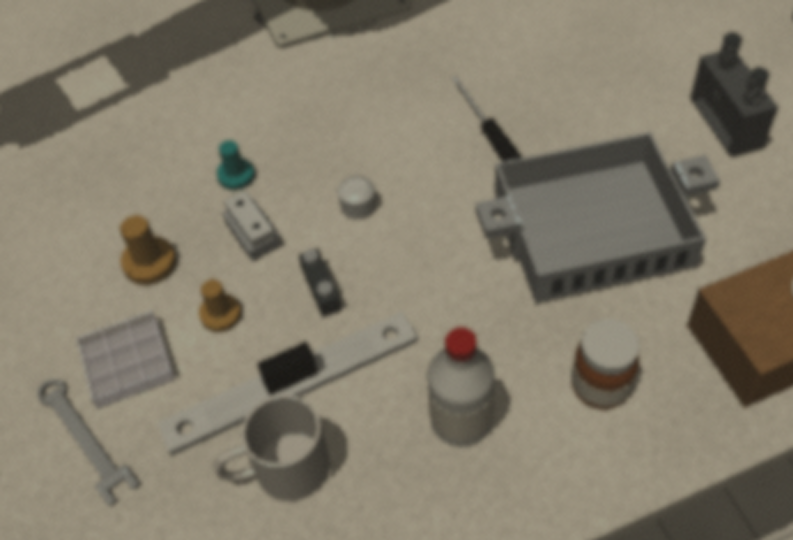

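View pics/sd.png

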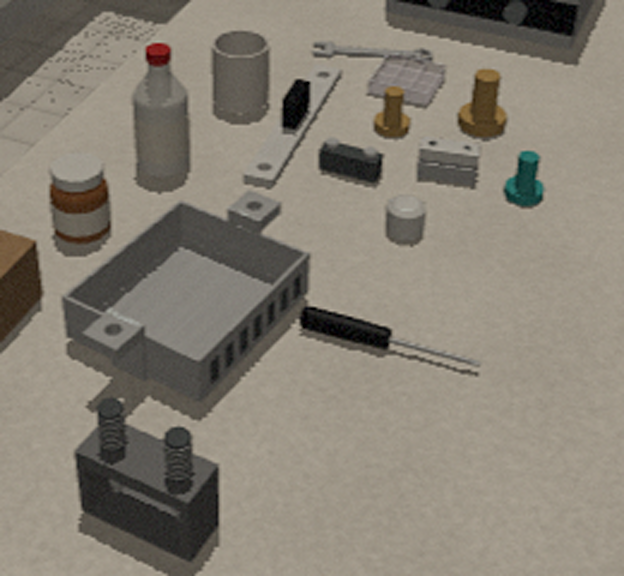

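```bash
python3 - <<'E'
from h import *
np.set_printoptions(suppress=True,precision=1)
_,K1,M1=shot("scene");_,K2,M2=shot("side")
s=lambda x,y:(x/2.3+90,y/2.3+110)
d=lambda x,y:(x/2.4+160,y/2.4+130)
P={"capTop":((357,188),(406,205)),"slideTop":((247,213),(449,148)),"slideholeA":((240,203),(468,142)),"slideholeB":((256,225),(431,143)),
"clampbossA":((311,257),(369,154)),"clampbossB":((325,288),(333,147)),"holderTop":((211,286),(394,93)),"bigTop":((135,222),(487,75)),"turqTop":((229,147),(528,157)),
"lugR":((498,213),(255,206)),"lugL":((697,172),(114,330)),"keepA":((391,332),(264,168)),"keepB":((184,427),(323,76)),"pinA":((731,40),(111,406)),"pinB":((757,76),(178,436)),
"bottle":((460,337),(158,50)),"jar":((610,345),(78,165)),"mug":((283,428),(241,42)),"bCornNear":((652,137),(309,256)),"bCornFar":((497,165),(182,206))}
for n,(a,b) in P.items():
    r=[ray(K1,M1,s(*a)),ray(K2,M2,d(*b))];p=tri(r)
    print(n,p,"err",[round(float(np.linalg.norm(np.cross(p-c,q))),1) for c,q in r])
E
```

```text
capTop [ 436.3 -102.4   34.3] err [1.7, 1.7]
slideTop [ 422.5 -241.6   37.7] err [0.9, 0.9]
slideholeA [ 404.1 -247.7   45.1] err [3.9, 3.9]
slideholeB [ 446.6 -237.7   40.4] err [0.1, 0.1]
clampbossA [ 514.6 -191.3   32.5] err [0.8, 0.8]
clampbossB [ 563.3 -190.7   30.3] err [0.5, 0.5]
holderTop [ 523.1 -313.1   54.8] err [0.3, 0.3]
bigTop [ 413.4 -370.7   78.8] err [0.0, 0.0]
turqTop [ 321.3 -232.9   56.4] err [0.8, 0.8]
lugR [577.8  27.2  76.8] err [2.0, 2.0]
lugL [621.5 276.1  77.1] err [2.9, 2.9]
keepA [ 638.3 -138.8    8.1] err [1.3, 1.3]
keepB [ 656.1 -392.5    5.7] err [0.8, 0.8]
pinA [517.9 406.5 145.2] err [22.4, 22.4]
pinB [506.8 411.1  98.6] err [27.0, 27.0]
bottle [ 767.1 -107.3  167.1] err [0.6, 0.6]
jar [795.7  52.4  87. ] err [3.4, 3.4]
mug [ 744.3 -296.    88.3] err [2.9, 2.9]
bCornNear [514.5 201.7 125.7] err [72.0, 72.0]
bCornFar [595.5  66.5 124.3] err [50.3, 50.3]
```

Emit:
move_arm --steps '[[[0.864,-0.55,0],0,0],[[0.864,-0.55,0],0,0],[[0.864,-0.55,0],0,0],[[0.864,-0.55,0],0,0],[[0.864,-0.55,0],0,0],[[0.864,-0.55,0],0,0],[[0.864,-0.55,0],0,0],[[0.864,-0.55,0],0,0],[[0.864,-0.55,0],0,0],[[0.864,-0.55,0],0,0],[[0.864,-0.55,0],0,0],[[0.864,-0.55,0],0,0],[[0.864,-0.55,0],0,0],[[0.864,-0.55,0],0,0],[[0.864,-0.55,0],0,0],[[0.864,-0.55,0],0,0],[[0.864,-0.55,0],0,0],[[0.864,-0.55,0],0,0],[[0.864,-0.55,0],0,0],[[0.864,-0.55,0],0,0]]'

```text
t: 4.47
ee_pos: [501.2, -241.4, 222.8]
orientation: [3.121, 0.36, 0.0]
ft_force: [0.2, 0.0, 0.4]
width: 87.8
grasp_force: 0.0
```

```bash
python3 - <<'E'
from h import *
st();im,K,M=shot("wrist","pics/w1.png");np.savez("w1.npz",K=K,M=M)
for n in ["slide","holder","cap","clamp","keeper"]:
    for b in cams.cut_out("wrist",n)[:3]:
        ys,xs=np.nonzero(b["pixels"]);r=cv2.minAreaRect(np.c_[xs,ys].astype(np.float32))
        print(n,round(b["p"],2),np.round(b["rect"]).tolist(),[np.round(x,1) for x in r])
cv2.imwrite("pics/w1b.png",cv2.resize(im[:,:,::-1],None,fx=1.42,fy=1.42,interpolation=cv2.INTER_CUBIC))
E
```

```text
t 4.47 pos [ 501.2 -241.4  222.8] x [0.974 0.228 0.   ] y [ 0.228 -0.974  0.   ] w 87.8 f [0.2 0.  0.4] g 0.0
slide 0.72 [271.0, 248.0, 43.0, 74.0] [array([271., 249.]), array([42., 78.]), np.float64(0.0)]
holder 0.8 [357.0, 172.0, 47.0, 50.0] [array([356.5, 173. ]), array([46., 47.]), np.float64(90.0)]
holder 0.73 [246.0, 315.0, 36.0, 31.0] [array([246. , 313.5]), array([29., 40.]), np.float64(90.0)]
cap 0.83 [148.0, 214.0, 58.0, 47.0] [array([146.5, 210.5]), array([46.7, 53.7]), np.float64(45.0)]
clamp 0.89 [244.0, 132.0, 43.0, 82.0] [array([247. , 133.2]), array([28.2, 82.8]), np.float64(11.3)]
keeper 0.85 [343.0, 44.0, 317.0, 89.0] [array([343.3,  38.9]), array([314.6,  50.5]), np.float64(9.9)]
```

View pics/w1b.png

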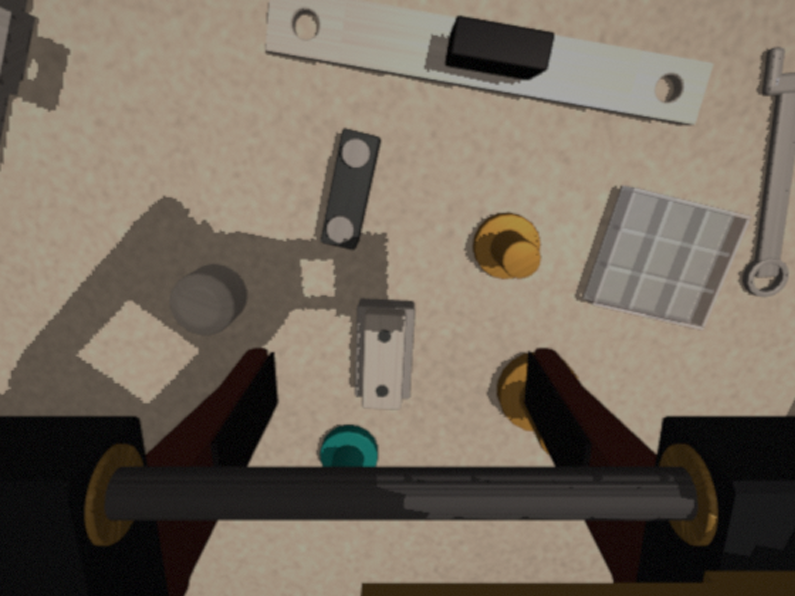

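```bash
python3 - <<'E'
from h import *
np.set_printoptions(suppress=True,precision=1)
z=np.load("w1.npz");K,M=z["K"],z["M"]
_,K1,M1=shot("scene");_,K2,M2=shot("side")
s=lambda x,y:(x/2.3+90,y/2.3+110)
d=lambda x,y:(x/2.4+160,y/2.4+130)
w=lambda x,y:((x+.5)/1.42-.5,(y+.5)/1.42-.5)
P={"capTop":((357,184),(406,203),(201,302),40),"slideholeA":((240,203),(468,142),(382,391),42),"slideholeB":((256,225),(431,143),(384,336),42),
"clampbossA":((311,257),(369,154),(340,229),40),"clampbossB":((325,288),(333,147),(355,153),40),"holderTop":((211,286),(394,93),(522,259),60),
"keepA":((391,332),(264,168),(306,25),12),"keepB":((184,427),(323,76),(669,89),12)}
for n,(a,b,c,h) in P.items():
    r=[ray(K1,M1,s(*a)),ray(K2,M2,d(*b)),ray(K,M,w(*c))];p=tri(r)
    print(n,p,"wrist@h",onz(K,M,w(*c),h),"err",[round(float(np.linalg.norm(np.cross(p-c,q))),1) for c,q in r])
print("foot holder",onz(K,M,w(507,246),7), "basket lugs swap pins")
for n,a,b in [("pinlow",(731,40),(178,436)),("pinhi",(757,76),(111,406))]:
    print(n,tri([ray(K1,M1,s(*a)),ray(K2,M2,d(*b))]))
a=cv2.imread("pics/scene0.png")
cv2.imwrite("pics/hc.png",cv2.resize(a[165:265,130:230],None,fx=5,fy=5,interpolation=cv2.INTER_CUBIC))
E
```

```text
capTop [ 437.1 -103.6   37.3] wrist@h [ 441.8 -107.8   40. ] err [3.9, 1.6, 4.3]
slideholeA [ 404.5 -248.4   44.8] wrist@h [ 403.7 -249.5   42. ] err [4.0, 4.0, 1.0]
slideholeB [ 446.6 -239.4   40. ] wrist@h [ 447.1 -241.3   42. ] err [1.7, 0.5, 2.0]
clampbossA [ 514.6 -192.5   31.9] wrist@h [ 516.  -194.7   40. ] err [1.7, 0.4, 1.5]
clampbossB [ 565.  -192.2   30.1] wrist@h [ 567.7 -194.5   40. ] err [2.0, 1.7, 2.9]
holderTop [ 524.7 -315.6   54.9] wrist@h [ 527.4 -317.2   60. ] err [2.7, 1.8, 3.6]
keepA [ 639.5 -140.6    7.6] wrist@h [ 640.1 -143.6   12. ] err [2.5, 1.6, 2.4]
keepB [ 657.4 -394.1    6.8] wrist@h [ 658.1 -394.8   12. ] err [2.2, 2.0, 3.2]
foot holder [ 526.6 -318.4    7. ] basket lugs swap pins
pinlow [477.4 412.7 122.1]
pinhi [547.4 404.6 121.6]
```

View pics/hc.png

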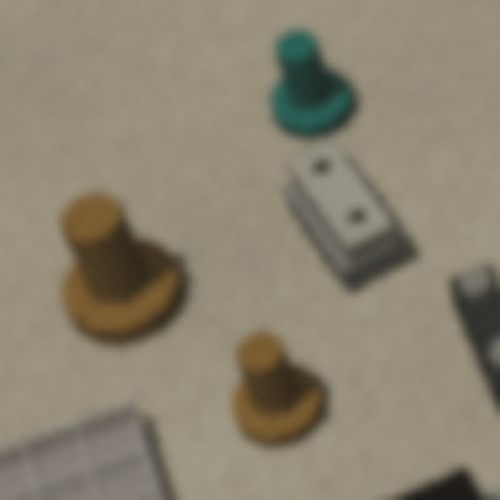

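Emit:
move_arm --steps '[[[0.08,0.8,0],0,0.3],[[0.08,0.8,0],0,0.3],[[0.08,0.8,0],0,0.3],[[0.08,0.8,0],0,0.3],[[0,0,0.98],0,0.3],[[0,0,0.98],0,0.3],[[0,0,0.98],0,0.3],[[0,0,0.98],0,0.3],[[0,0,0.98],0,0.3],[[0,0,0.98],0,0.3],[[0,0,0.98],0,0.3],[[0,0,0.98],0,0.3],[[0,0,0],0,0.3],[[0,0,0],0,1],[[0,0,0],0,1],[[0,0,0],0,1],[[0,0,0],0,1],[[0,0,0],0,1],[[0,0,0],0,1]]'

```text
t: 6.45
ee_pos: [526.9, -318.6, 27.7]
orientation: [3.12, 0.36, 0.002]
ft_force: [0.7, -0.8, 7.0]
width: 25.2
grasp_force: 30.1
```

Emit:
move_arm --steps '[[[0,0,-1],0,1],[[0,0,-1],0,1],[[0,0,-1],0,1],[[0,0,-1],0,1],[[0,0,-1],0,1],[[0,0,-1],0,1],[[0,0,-1],0,1]]'

```text
t: 7.03
ee_pos: [526.0, -318.2, 203.0]
orientation: [-3.121, -0.36, 0.0]
ft_force: [0.2, 0.7, -2.1]
width: 25.8
grasp_force: 30.0
```

Emit:
move_arm --steps '[[[0.2,-0.918,0],0,1],[[0.2,-0.918,0],0,1],[[0.2,-0.918,0],0,1],[[0.2,-0.918,0],0,1],[[0.2,-0.918,0],0,1],[[0.2,-0.918,0],0,1],[[0.2,-0.918,0],0,1],[[0.2,-0.918,0],0,1],[[0.2,-0.918,0],0,1],[[0.2,-0.918,0],0,1],[[0.2,-0.918,0],0,1],[[0.2,-0.918,0],0,1],[[0.2,-0.918,0],0,1],[[0.2,-0.918,0],0,1],[[0.2,-0.918,0],0,1],[[0.2,-0.918,0],0,1],[[0.2,-0.918,0],0,1],[[0.2,-0.918,0],0,1],[[0.2,-0.918,0],0,1],[[0.2,-0.918,0],0,1]]'

```text
t: 8.7
ee_pos: [518.8, 152.4, 201.8]
orientation: [3.121, 0.36, 0.0]
ft_force: [0.9, -0.4, -2.5]
width: 25.2
grasp_force: 30.0
```

Emit:
move_arm --steps '[[[0,0,0],0.94,1],[[0,0,0],0.94,1],[[0,0,0],0.94,1],[[0,0,0],0.94,1],[[0,0,0],0.94,1],[[0,0,0],0,1],[[0,0,0],0,1]]'

```text
t: 9.28
ee_pos: [519.0, 151.3, 201.8]
orientation: [3.129, -0.279, -0.0]
ft_force: [0.6, 0.0, -1.6]
width: 25.5
grasp_force: 30.0
```

```bash
python3 - <<'E'
from h import *
st();im,K,M=shot("wrist","pics/w2.png");np.savez("w2.npz",K=K,M=M)
cv2.imwrite("pics/w2b.png",cv2.resize(im[:,:,::-1],None,fx=1.42,fy=1.42,interpolation=cv2.INTER_CUBIC))
E
```

```text
t 9.28 pos [519.  151.3 201.8] x [ 0.984 -0.177 -0.   ] y [-0.177 -0.984  0.   ] w 25.5 f [ 0.6  0.  -1.6] g 29.999909377656877
```

View pics/w2b.png

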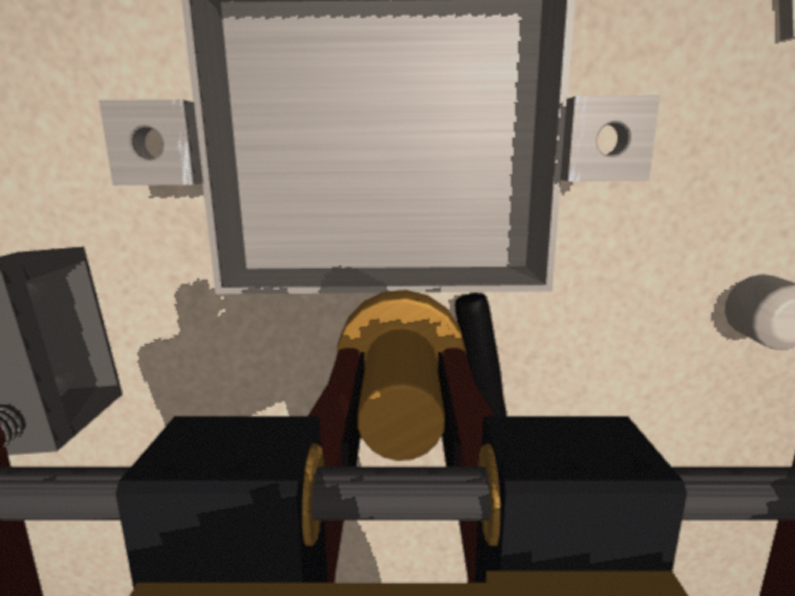

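```bash
cat > pose.py <<'E'
from h import *
np.set_printoptions(suppress=True,precision=1)
z=np.load("w2.npz");K,M=z["K"],z["M"]
_,K1,M1=shot("scene");_,K2,M2=shot("side")
s=lambda x,y:(x/2.3+90,y/2.3+110)
d=lambda x,y:(x/2.4+160,y/2.4+130)
w=lambda x,y:((x+.5)/1.42-.5,(y+.5)/1.42-.5)
for n,a,b,c in [("L",(697,172),(114,330),(148,142)),("R",(498,213),(255,206),(612,139))]:
    print(n,tri([ray(K1,M1,s(*a)),ray(K2,M2,d(*b)),ray(K,M,w(*c))]),onz(K,M,w(*c),80))
L=onz(K,M,w(148,142),80);Rr=onz(K,M,w(612,139),80);v=L-Rr
print("centre",(L+Rr)/2,"len",np.linalg.norm(v),"yaw",np.degrees(np.arctan2(-v[0],v[1])))
E
python3 pose.py
```

```text
L [622.5 274.8  76.6] [623.1 271.6  80. ]
R [579.   25.6  77.4] [580.3  24.6  80. ]
centre [601.7 148.1  80. ] len 250.7184918717526 yaw -9.835697231413885
```

Emit:
move_arm --steps '[[[0.845,-0.08,0],0,1],[[0.845,-0.08,0],0,1],[[0.845,-0.08,0],0,1],[[0.845,-0.08,0],0,1],[[0.845,-0.08,0],0,1],[[0.845,-0.08,0],0,1],[[0,0,0.9],0,1],[[0,0,0.9],0,1],[[0,0,0.9],0,1],[[0,0,0.9],0,1],[[0,0,0.9],0,1],[[0,0,0.9],0,1],[[0,0,0.6],0,1],[[0,0,0.3],0,1],[[0,0,0],0,1],[[0,0,0],0,0.45],[[0,0,0],0,0.45],[[0,0,0],0,0.45]]'

```text
t: 10.93
ee_pos: [647.4, 140.6, 45.9]
orientation: [-3.128, 0.283, -0.005]
ft_force: [0.3, 0.3, 0.0]
width: 42.0
grasp_force: 0.0
```

Emit:
move_arm --steps '[[[0,0,-0.5],0,0.45],[[0,0,-1],0,0.45],[[0,0,-1],0,0.45],[[0,0,-1],0,0.45],[[0,0,-1],0,0.45],[[0,0,-1],0,0.45],[[0,0,-1],0,0.3],[[0,0,0],0,0.2]]'

```text
t: 11.6
ee_pos: [649.4, 141.0, 214.5]
orientation: [-3.126, 0.283, -0.017]
ft_force: [1.0, -0.3, 0.4]
width: 58.0
grasp_force: 0.0
```

Emit:
move_arm --steps '[[[-0.54,0.93,0],0,0.1],[[-0.54,0.93,0],0,0.1],[[-0.54,0.93,0],0,0.1],[[-0.54,0.93,0],0,0.1],[[-0.54,0.93,0],0,0.1],[[-0.54,0.93,0],0,0.1],[[-0.54,0.93,0],0,0.1],[[-0.54,0.93,0],0,0.1],[[-0.54,0.93,0],0,0.1],[[-0.54,0.93,0],0,0.1],[[-0.54,0.93,0],0,0.1],[[-0.54,0.93,0],0,0.1],[[0,0,0],0,0.1]]'

```text
t: 12.68
ee_pos: [433.8, -107.0, 207.2]
orientation: [3.128, -0.286, -0.001]
ft_force: [0.5, 0.2, -0.4]
width: 78.8
grasp_force: 0.0
```

```bash
cat > look.py <<'E'
import sys
from h import *
st()
for c in ["scene","side"]:
    shot(c,f"pics/last_{c}.png")
    for n in sys.argv[1:]:
        print(c,n,[(round(b["p"],2),np.round(b["rect"]).astype(int).tolist()) for b in cams.boxes_of(c,n)][:2])
E
python3 look.py cap
```

```text
t 12.68 pos [ 433.8 -107.   207.2] x [ 0.983 -0.181 -0.001] y [-0.181 -0.983  0.001] w 78.8 f [ 0.5  0.2 -0.4] g 0.0
scene cap [(0.75, [245, 197, 19, 14])]
side cap [(0.63, [328, 219, 14, 23])]
```

Emit:
move_arm --steps '[[[0.23,-0.08,0.98],0,0.1],[[0,0,0.98],0,0.1],[[0,0,0.98],0,0.1],[[0,0,0.98],0,0.1],[[0,0,0.98],0,0.1],[[0,0,0.98],0,0.1],[[0,0,0.98],0,0.1],[[0,0,0.98],0,0.1],[[0,0,0],0,0.1],[[0,0,0],0,1],[[0,0,0],0,1],[[0,0,0],0,1],[[0,0,0],0,1],[[0,0,0],0,1]]'

```text
t: 14.05
ee_pos: [443.6, -104.5, 11.9]
orientation: [3.128, -0.283, 0.004]
ft_force: [-1.0, -2.5, 1.6]
width: 48.9
grasp_force: 1.1
```

Emit:
move_arm --steps '[[[0,0,0],0,1],[[0,0,-0.5],0,1],[[0,0,-1],0,1],[[0,0,-1],0,1],[[0,0,-1],0,1],[[0,0,-1],0,1],[[0,0,-1],0,1],[[0,0,-1],0,1],[[0,0,-0.5],0,1],[[0,0,0],0,1]]'

```text
t: 14.88
ee_pos: [444.3, -104.6, 188.7]
orientation: [3.128, -0.283, 0.009]
ft_force: [0.0, 0.0, -1.7]
width: 47.5
grasp_force: 30.0
```

Emit:
move_arm --steps '[[[0.215,-0.923,0],0,1],[[0.215,-0.923,0],0,1],[[0.215,-0.923,0],0,1],[[0.215,-0.923,0],0,1],[[0.215,-0.923,0],0,1],[[0.215,-0.923,0],0,1],[[0.215,-0.923,0],0,1],[[0.215,-0.923,0],0,1],[[0.215,-0.923,0],0,1],[[0.215,-0.923,0],0,1],[[0.215,-0.923,0],0,1],[[0.215,-0.923,0],0,1],[[0,0,0],0,1]]'

```text
t: 15.97
ee_pos: [556.7, 159.8, 184.5]
orientation: [-3.128, 0.28, -0.0]
ft_force: [-0.2, 0.7, -1.5]
width: 47.2
grasp_force: 30.0
```

Emit:
move_arm --steps '[[[0,0.14,0.9],0,1],[[0,0,0.9],0,1],[[0,0,0.9],0,1],[[0,0,0.9],0,1],[[0,0,0.9],0,1],[[0,0,0.9],0,1],[[0,0,0.6],0,1],[[0,0,0.2],0,1],[[0,0,0],0,1],[[0,0,0],0,0.25],[[0,0,0],0,0.25],[[0,0,0],0,0.25]]'

```text
t: 16.97
ee_pos: [556.2, 153.4, 32.0]
orientation: [-3.128, 0.283, -0.004]
ft_force: [0.2, 0.6, 1.6]
width: 63.8
grasp_force: 0.0
```

Emit:
move_arm --steps '[[[0,0,-0.5],0,0.25],[[0,0,-1],0,0.25],[[0,0,-1],0,0.25],[[0,0,-1],0,0.25],[[0,0,-1],0,0.25],[[0,0,-1],0,0.25],[[0,0,-1],0,0.2],[[0,0,-0.5],0,0.2],[[0,0,0],0,0.2]]'

```text
t: 17.72
ee_pos: [557.4, 153.8, 210.8]
orientation: [-3.126, 0.283, -0.012]
ft_force: [0.8, -0.5, 0.3]
width: 70.4
grasp_force: 0.0
```

Emit:
move_arm --steps '[[[-0.135,0.979,0],0,0.1],[[-0.135,0.979,0],0,0.1],[[-0.135,0.979,0],0,0.1],[[-0.135,0.979,0],0,0.1],[[-0.135,0.979,0],0,0.1],[[-0.135,0.979,0],0,0.1],[[-0.135,0.979,0],0,0.1],[[-0.135,0.979,0],0,0.1],[[-0.135,0.979,0],0,0.1],[[-0.135,0.979,0],0,0.1],[[-0.135,0.979,0],0,0.1],[[-0.135,0.979,0],0,0.1],[[-0.135,0.979,0],0,0.1],[[-0.135,0.979,0],0,0.1],[[-0.135,0.979,0],0,0.1],[[-0.135,0.979,0],0,0.1],[[-0.135,0.979,0],0,0.1],[[0,0,0],0,0.1]]'

```text
t: 19.22
ee_pos: [422.9, -248.5, 205.7]
orientation: [3.127, -0.287, 0.0]
ft_force: [0.6, 0.4, 0.5]
width: 78.9
grasp_force: 0.0
```

Emit:
move_arm --steps '[[[0,0,0],-0.84,0.1],[[0,0,0],-0.84,0.1],[[0,0,0],-0.84,0.1],[[0,0,0],-0.84,0.1],[[0,0,0],-0.84,0.1],[[0,0,0],0,0.1],[[0,0,0],0,0.1]]'

```text
t: 19.8
ee_pos: [424.0, -245.2, 205.6]
orientation: [-3.128, -0.289, 0.0]
ft_force: [0.5, 0.5, -0.0]
width: 79.2
grasp_force: 0.0
```

```bash
cat > wlook.py <<'E'
import sys
from h import *
np.set_printoptions(suppress=True,precision=1)
o=st();im,K,M=shot("wrist","pics/wl.png")
Rm=R.from_rotvec(o["orientation"]).as_matrix()
for a in sys.argv[1:]:
    n,h=a.split(":");h=float(h)
    for b in cams.cut_out("wrist",n)[:2]:
        m=b["pixels"].astype(np.uint8);c=max(cv2.findContours(m,0,2)[0],key=cv2.contourArea)[:,0].astype(float)
        g=np.array([onz(K,M,p,h)[:2] for p in c],np.float32)
        (cx,cy),(w,l),an=cv2.minAreaRect(g);t=Rm.T@np.array([cx-o["ee_pos"][0],cy-o["ee_pos"][1],0])
        print(n,round(b["p"],2),np.round(b["rect"]),"world",round(cx,1),round(cy,1),"size",round(w,1),round(l,1),"ang(of w side)",round(an,1),"tool xy",t[:2])
E
python3 wlook.py slide:30 clamp:30
```

```text
t 19.8 pos [ 424.  -245.2  205.6] x [ 1.   0.2 -0. ] y [ 0.2 -1.  -0. ] w 79.2 f [ 0.5  0.5 -0. ] g 0.0
slide 0.6 [283. 184.  47.  82.] world 425.7 -245.4 size 82.8 42.9 ang(of w side) 9.9 tool xy [1.7 0.6]
clamp 0.92 [251.  49.  44.  98.] world 541.6 -196.0 size 28.0 80.7 ang(of w side) 89.8 tool xy [124.6 -26.8]
```

View pics/wl.png

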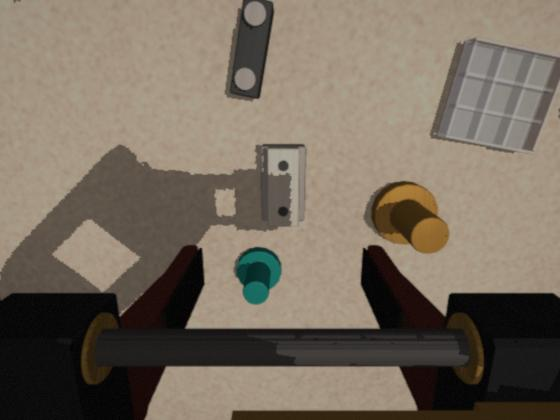

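Emit:
move_arm --steps '[[[0.06,0.02,0.9],0,0.3],[[0,0,0.9],0,0.3],[[0,0,0.9],0,0.3],[[0,0,0.9],0,0.3],[[0,0,0.9],0,0.3],[[0,0,0.9],0,0.3],[[0,0,0.9],0,0.3],[[0,0,0.8],0,0.3],[[0,0,0],0,0.3],[[0,0,0],0,0.3]]'

```text
t: 20.78
ee_pos: [425.0, -245.6, 27.6]
orientation: [-3.127, -0.291, 0.003]
ft_force: [-0.4, 0.6, -0.8]
width: 61.6
grasp_force: 0.0
```

Emit:
move_arm --steps '[[[0,0,0],0,1],[[0,0,0],0,1],[[0,0,0],0,1],[[0,0,0],0,1],[[0,0,0],0,1],[[0,0,0],0,1],[[0,0,-0.5],0,1],[[0,0,-1],0,1],[[0,0,-1],0,1],[[0,0,-1],0,1],[[0,0,-1],0,1],[[0,0,-1],0,1],[[0,0,-1],0,1],[[0,0,-0.5],0,1],[[0,0,0],0,1]]'

```text
t: 22.03
ee_pos: [427.0, -246.8, 205.9]
orientation: [3.125, 0.292, 0.007]
ft_force: [0.9, -0.2, -3.3]
width: 29.5
grasp_force: 30.0
```

Emit:
move_arm --steps '[[[0.647,-0.861,0],0,1],[[0.647,-0.861,0],0,1],[[0.647,-0.861,0],0,1],[[0.647,-0.861,0],0,1],[[0.647,-0.861,0],0,1],[[0.647,-0.861,0],0,1],[[0.647,-0.861,0],0,1],[[0.647,-0.861,0],0,1],[[0.647,-0.861,0],0,1],[[0.647,-0.861,0],0,1],[[0.647,-0.861,0],0,1],[[0.647,-0.861,0],0,1],[[0.647,-0.861,0],0,1],[[0.647,-0.861,0],0,1],[[0,0,0],0.82,1],[[0,0,0],0.82,1],[[0,0,0],0.82,1],[[0,0,0],0.82,1],[[0,0,0],0.82,1],[[0,0,0],0,1]]'

```text
t: 23.7
ee_pos: [591.3, 92.0, 201.2]
orientation: [3.129, -0.273, -0.005]
ft_force: [0.4, 0.0, -2.6]
width: 29.8
grasp_force: 30.0
```

```bash
cat > bf.py <<'E'
from h import *
import sys
o=st();c=np.array([601.5,148.5]);y=np.radians(-9.85)
B=np.array([[np.cos(y),np.sin(y)],[-np.sin(y),np.cos(y)]])
Rm=R.from_rotvec(o["orientation"]).as_matrix()
p=np.array(o["ee_pos"]);print("basket frame",B@(p[:2]-c),"tool yaw",np.degrees(np.arctan2(Rm[1,0],Rm[0,0])))
if len(sys.argv)>2:
    t=c+B.T@np.array([float(sys.argv[1]),float(sys.argv[2])])
    print("target",t,"tool units",(Rm.T@np.array([*(t-p[:2]),0]))[:2]/25)
E
python3 bf.py 0 -57
```

```text
t 23.7 pos [591.3  92.  201.2] x [ 0.985 -0.173 -0.003] y [-0.173 -0.985  0.001] w 29.8 f [ 0.4  0.  -2.6] g 30.000075101852417
basket frame [ -0.36223776 -57.43253659] tool yaw -9.969293403566494
target [591.7490462   92.34023771] tool units [ 0.0144534  -0.01733155]
```

Emit:
move_arm --steps '[[[0,0,0.9],0,1],[[0,0,0.9],0,1],[[0,0,0.9],0,1],[[0,0,0.9],0,1],[[0,0,0.9],0,1],[[0,0,0.9],0,1],[[0,0,0.6],0,1],[[0,0,0.36],0,1],[[0,0,0],0,1],[[0,0,0],0,1],[[0,0,0],0,0.5],[[0,0,0],0,0.5],[[0,0,0],0,0.5]]'

```text
t: 24.78
ee_pos: [593.3, 92.2, 45.3]
orientation: [-3.13, 0.269, -0.003]
ft_force: [-0.1, -0.2, 0.2]
width: 43.4
grasp_force: 0.0
```

Emit:
move_arm --steps '[[[0,0,-0.5],0,0.5],[[0,0,-1],0,0.5],[[0,0,-1],0,0.5],[[0,0,-1],0,0.5],[[0,0,-1],0,0.5],[[0,0,-1],0,0.5],[[0,0,-1],0,0.5],[[0,0,0],0,0.3]]'

```text
t: 25.45
ee_pos: [595.5, 92.5, 213.6]
orientation: [-3.128, 0.269, -0.016]
ft_force: [0.6, 0.6, 0.9]
width: 48.0
grasp_force: 0.0
```

Emit:
move_arm --steps '[[[-0.01,0.977,0],0,0.1],[[-0.01,0.977,0],0,0.1],[[-0.01,0.977,0],0,0.1],[[-0.01,0.977,0],0,0.1],[[-0.01,0.977,0],0,0.1],[[-0.01,0.977,0],0,0.1],[[-0.01,0.977,0],0,0.1],[[-0.01,0.977,0],0,0.1],[[-0.01,0.977,0],0,0.1],[[-0.01,0.977,0],0,0.1],[[-0.01,0.977,0],0,0.1],[[-0.01,0.977,0],0,0.1],[[0,0,0],-1,0.3],[[0,0,0],-1,0.3],[[0,0,0],0,0.3],[[0,0,0],0,0.3]]'

```text
t: 26.78
ee_pos: [539.2, -196.3, 207.1]
orientation: [3.141, 0.0, 0.001]
ft_force: [-0.4, -0.9, 0.4]
width: 61.8
grasp_force: 0.0
```

```bash
python3 wlook.py clamp:30 keeper:12
```

```text
t 26.78 pos [ 539.2 -196.3  207.1] x [1. 0. 0.] y [ 0. -1.  0.] w 61.8 f [-0.4 -0.9  0.4] g 0.0
clamp 0.91 [281. 182.  26.  77.] world 542.8 -195.8 size 80.9 28.1 ang(of w side) 0.2 tool xy [ 3.6 -0.5]
keeper 0.62 [360.  71. 328.  74.] world 649.2 -269.1 size 42.0 302.6 ang(of w side) 4.1 tool xy [110.   72.8]
```

Emit:
move_arm --steps '[[[0.13,-0.02,0.98],0,0.3],[[0,0,0.98],0,0.3],[[0,0,0.98],0,0.3],[[0,0,0.98],0,0.3],[[0,0,0.98],0,0.3],[[0,0,0.98],0,0.3],[[0,0,0.98],0,0.3],[[0,0,0.9],0,0.3],[[0,0,0],0,0.3],[[0,0,0],0,0.3],[[0,0,0],0,1],[[0,0,0],0,1],[[0,0,0],0,1],[[0,0,0],0,1],[[0,0,0],0,1],[[0,0,0],0,1]]'

```text
t: 28.27
ee_pos: [543.0, -195.8, 13.3]
orientation: [3.141, 0.004, 0.001]
ft_force: [-1.0, -1.4, 3.9]
width: 25.9
grasp_force: 30.0
```

Emit:
move_arm --steps '[[[0,0,-0.5],0,1],[[0,0,-1],0,1],[[0,0,-1],0,1],[[0,0,-1],0,1],[[0,0,-1],0,1],[[0,0,-1],0,1],[[0,0,-1],0,1],[[0,0,-1],0,1],[[0,0,-0.2],0,1],[[0,0,0],0,1]]'

```text
t: 29.1
ee_pos: [543.5, -196.1, 207.3]
orientation: [3.14, 0.005, 0.006]
ft_force: [1.1, 0.9, -2.7]
width: 25.6
grasp_force: 30.0
```

Emit:
move_arm --steps '[[[0.16,-0.943,0],0,1],[[0.16,-0.943,0],0,1],[[0.16,-0.943,0],0,1],[[0.16,-0.943,0],0,1],[[0.16,-0.943,0],0,1],[[0.16,-0.943,0],0,1],[[0.16,-0.943,0],0,1],[[0.16,-0.943,0],0,1],[[0.16,-0.943,0],0,1],[[0.16,-0.943,0],0,1],[[0.16,-0.943,0],0,1],[[0.16,-0.943,0],0,1],[[0.16,-0.943,0],0,1],[[0.16,-0.943,0],0,1],[[0.16,-0.943,0],0,1],[[0.16,-0.943,0],0,1],[[0.16,-0.943,0],0,1],[[0,0,0],0.99,1],[[0,0,0],0.99,1],[[0,0,0],0,1]]'

```text
t: 30.77
ee_pos: [608.1, 205.4, 202.6]
orientation: [3.128, -0.27, -0.006]
ft_force: [0.5, -0.8, -1.9]
width: 25.5
grasp_force: 30.0
```

```bash
python3 bf.py 0 57
```

```text
t 30.77 pos [608.1 205.4 202.6] x [ 0.985 -0.171 -0.004] y [-0.171 -0.985  0.002] w 25.5 f [ 0.5 -0.8 -1.9] g 29.998109936714172
basket frame [-3.2812215  57.22635983] tool yaw -9.852817257623604
target [611.2509538  204.65976229] tool units [0.13124848 0.00904878]
```

Emit:
move_arm --steps '[[[0.13,0,0.95],0,1],[[0,0,0.95],0,1],[[0,0,0.95],0,1],[[0,0,0.95],0,1],[[0,0,0.95],0,1],[[0,0,0.95],0,1],[[0,0,0.8],0,1],[[0,0,0.5],0,1],[[0,0,0],0,1],[[0,0,0],0,1],[[0,0,0],0,0.5],[[0,0,0],0,0.5],[[0,0,0],0,0.5]]'

```text
t: 31.85
ee_pos: [613.6, 205.0, 31.7]
orientation: [-3.129, 0.266, -0.003]
ft_force: [1.1, -0.8, 1.3]
width: 41.9
grasp_force: 0.0
```

Emit:
move_arm --steps '[[[0,0,-0.5],0,0.5],[[0,0,-1],0,0.5],[[0,0,-1],0,0.5],[[0,0,-1],0,0.5],[[0,0,-1],0,0.5],[[0,0,-1],0,0.5],[[0,0,-1],0,0.5],[[0,0,-1],0,0.5],[[-0.6,0,0],0,0.3],[[-0.8,0,0],0,0.3],[[-0.8,0,0],0,0.3],[[-0.8,0,0],0,0.3],[[0,0,0],0,0.3]]'

```text
t: 32.93
ee_pos: [535.7, 217.6, 219.1]
orientation: [-3.13, 0.265, 0.001]
ft_force: [0.1, 0.5, -1.7]
width: 61.4
grasp_force: 0.0
```

```bash
python3 - <<'E'
from h import *
st();im,K,M=shot("wrist","pics/w3.png");np.savez("w3.npz",K=K,M=M)
cv2.imwrite("pics/w3b.png",cv2.resize(im[:,:,::-1],None,fx=1.42,fy=1.42,interpolation=cv2.INTER_CUBIC))
E
```

```text
t 32.93 pos [535.7 217.6 219.1] x [ 0.986 -0.168 -0.001] y [-0.168 -0.986 -0.   ] w 61.4 f [ 0.1  0.5 -1.7] g 0.0
```

View pics/w3b.png

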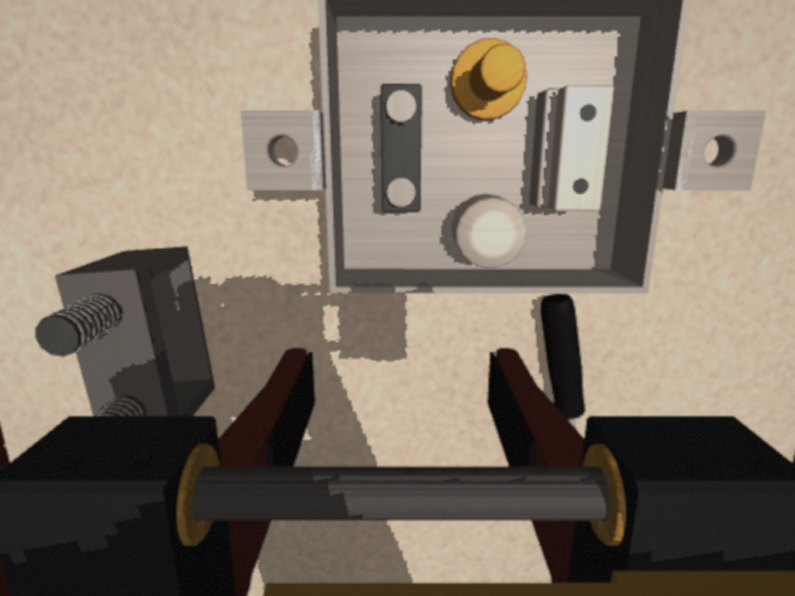

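```bash
python3 - <<'E'
from h import *
np.set_printoptions(suppress=True,precision=1)
z=np.load("w3.npz");K,M=z["K"],z["M"]
w=lambda x,y:((x+.5)/1.42-.5,(y+.5)/1.42-.5)
L=onz(K,M,w(284,151),80);Rr=onz(K,M,w(719.5,150),80);v=L-Rr
print(L,Rr,"centre",(L+Rr)/2,"len",np.linalg.norm(v),"yaw",np.degrees(np.arctan2(-v[0],v[1])))
E
```

```text
[622.3 271.3  80. ] [580.8  23.9  80. ] centre [601.5 147.6  80. ] len 250.94095976666762 yaw -9.539111621284903
```

Emit:
move_arm --steps '[[[0.387,0.9215,0],0,0.3],[[0.387,0.9215,0],0,0.3],[[0.387,0.9215,0],0,0.3],[[0.387,0.9215,0],0,0.3],[[0.387,0.9215,0],0,0.3],[[0.387,0.9215,0],0,0.3],[[0.387,0.9215,0],0,0.3],[[0.387,0.9215,0],0,0.3],[[0.387,0.9215,0],0,0.3],[[0.387,0.9215,0],0,0.3],[[0.387,0.9215,0],0,0.3],[[0.387,0.9215,0],0,0.3],[[0.387,0.9215,0],0,0.3],[[0.387,0.9215,0],0,0.3],[[0.387,0.9215,0],0,0.3],[[0.387,0.9215,0],0,0.3],[[0.387,0.9215,0],0,0.3],[[0.387,0.9215,0],0,0.3],[[0.387,0.9215,0],0,0.3],[[0.387,0.9215,0],0,0.3]]'

```text
t: 34.65
ee_pos: [652.5, -271.8, 218.6]
orientation: [3.13, -0.267, 0.003]
ft_force: [0.6, -0.4, -0.5]
width: 61.8
grasp_force: 0.0
```

Emit:
move_arm --steps '[[[0,0,0],-1,0.4],[[0,0,0],-1,0.4],[[0,0,0],-1,0.4],[[0,0,0],-1,0.4],[[0,0,0],-1,0.4],[[0,0,0],-1,0.4],[[0,0,0],-1,0.4],[[0,0,0],-1,0.4],[[0,0,0],-1,0.4],[[0,0,0],-1,0.4],[[0,0,0],-1,0.4],[[0,0,0],-1,0.4],[[0,0,0],-1,0.4],[[0,0,0],-1,0.4],[[0,0,0],-1,0.4],[[0,0,0],-1,0.4],[[0,0,0],-1,0.4],[[0,0,0],-1,0.4],[[0,0,0],-1,0.4],[[0,0,0],-1,0.4]]'

```text
t: 36.32
ee_pos: [652.4, -270.5, 218.6]
orientation: [2.211, 2.23, 0.001]
ft_force: [0.5, -0.1, 0.4]
width: 53.2
grasp_force: 0.0
```

Emit:
move_arm --steps '[[[0,0,0],-0.76,0.5],[[0,0,0],0,0.5],[[0,0,0],0,0.5]]'

```text
t: 36.57
ee_pos: [652.1, -270.2, 218.3]
orientation: [2.143, 2.295, 0.0]
ft_force: [0.9, -0.2, 0.3]
width: 44.2
grasp_force: 0.0
```

```bash
python3 wlook.py keeper:12; python3 -c "
import cv2;cv2.imwrite('pics/w4b.png',cv2.resize(cv2.imread('pics/wl.png'),None,fx=1.42,fy=1.42,interpolation=cv2.INTER_CUBIC))"
```

```text
t 36.57 pos [ 652.1 -270.2  218.3] x [-0.1  1.  -0. ] y [1.  0.1 0. ] w 44.2 f [ 0.9 -0.2  0.3] g 0.0
keeper 0.93 [280. 165.  47. 288.] world 649.9 -269.0 size 42.6 304.6 ang(of w side) 3.9 tool xy [ 1.4 -2.1]
```

View pics/w4b.png

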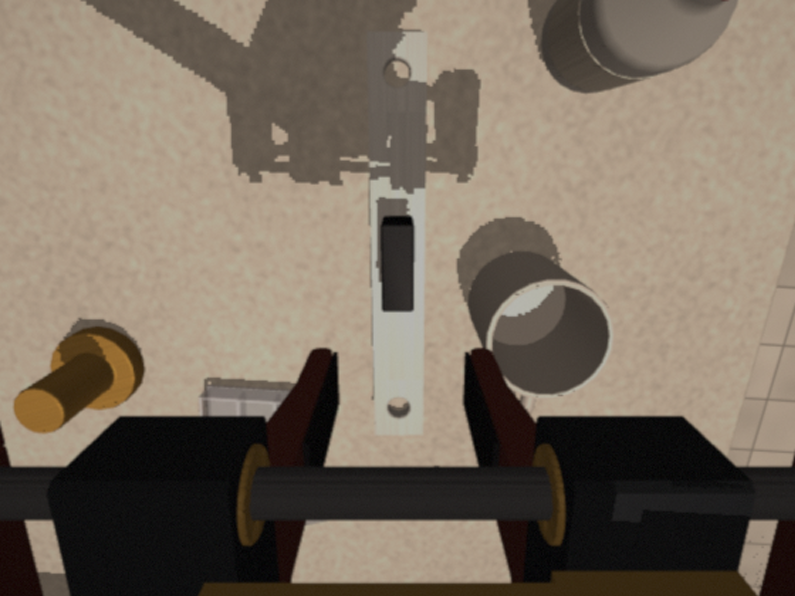

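Emit:
move_arm --steps '[[[0.06,-0.08,0.95],0,0.5],[[0,0,0.95],0,0.5],[[0,0,0.95],0,0.5],[[0,0,0.95],0,0.5],[[0,0,0.95],0,0.5],[[0,0,0.95],0,0.5],[[0,0,0.95],0,0.5],[[0,0,0.95],0,0.5],[[0,0,0],0,0.5],[[0,0,0],0,0.5],[[0,0,0],0,1],[[0,0,0],0,1],[[0,0,0],0,1],[[0,0,0],0,1],[[0,0,0],0,1]]'

```text
t: 37.92
ee_pos: [650.3, -268.5, 29.4]
orientation: [2.14, 2.297, 0.001]
ft_force: [-0.9, 0.2, 6.7]
width: 21.6
grasp_force: 30.0
```

Emit:
move_arm --steps '[[[0,0,0],0,1],[[0,0,-0.5],0,1],[[0,0,-1],0,1],[[0,0,-1],0,1],[[0,0,-1],0,1],[[0,0,-1],0,1],[[0,0,-1],0,1],[[0,0,-1],0,1],[[0,0,-1],0,1],[[0,0,-0.5],0,1],[[0,0,0],0,1],[[0,0,0],0,1]]'

```text
t: 38.92
ee_pos: [649.3, -268.0, 227.7]
orientation: [2.141, 2.299, 0.0]
ft_force: [-0.0, 0.7, -4.7]
width: 22.2
grasp_force: 30.0
```

```bash
python3 wlook.py keeper:190; python3 -c "
import cv2;cv2.imwrite('pics/w5b.png',cv2.resize(cv2.imread('pics/wl.png'),None,fx=1.42,fy=1.42,interpolation=cv2.INTER_CUBIC))"
```

```text
t 38.92 pos [ 649.3 -268.   227.7] x [-0.1  1.  -0. ] y [1.  0.1 0. ] w 22.2 f [-0.   0.7 -4.7] g 29.998396039009094
keeper 0.61 [281. 205.  91. 410.] world 647.1 -235.1 size 45.7 190.6 ang(of w side) 4.3 tool xy [33.   0.2]
```

View pics/w5b.png

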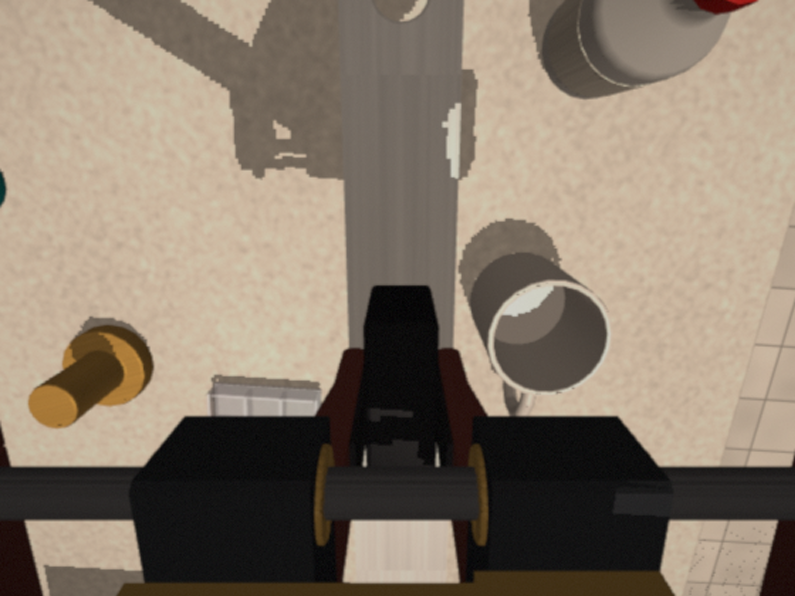

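Emit:
move_arm --steps '[[[0.882,-0.038,0],0,1],[[0.882,-0.038,0],0,1],[[0.882,-0.038,0],0,1],[[0.882,-0.038,0],0,1],[[0.882,-0.038,0],0,1],[[0.882,-0.038,0],0,1],[[0.882,-0.038,0],0,1],[[0.882,-0.038,0],0,1],[[0.882,-0.038,0],0,1],[[0.882,-0.038,0],0,1],[[0.882,-0.038,0],0,1],[[0.882,-0.038,0],0,1],[[0.882,-0.038,0],0,1],[[0.882,-0.038,0],0,1],[[0.882,-0.038,0],0,1],[[0.882,-0.038,0],0,1],[[0.882,-0.038,0],0,1],[[0.882,-0.038,0],0,1],[[0.882,-0.038,0],0,1],[[0,0,0],0,1]]'

```text
t: 40.68
ee_pos: [600.2, 151.8, 225.6]
orientation: [-2.136, -2.299, 0.003]
ft_force: [-0.2, 0.1, -3.5]
width: 21.8
grasp_force: 30.0
```

Emit:
move_arm --steps '[[[0,0,0],0.92,1],[[0,0,0],0.92,1],[[0,0,0],0.92,1],[[0,0,0.8],0,1],[[0,0,0.8],0,1],[[0,0,0.8],0,1],[[0,0,0.8],0,1],[[0,0,0],0,1],[[0,0,0],0,1],[[0,0,0],0,1]]'

```text
t: 41.52
ee_pos: [602.0, 148.3, 147.8]
orientation: [-2.402, -2.025, 0.0]
ft_force: [0.5, 0.0, -3.3]
width: 21.9
grasp_force: 30.0
```

```bash
sed -i 's/601.5,148.5/601.5,147.9/; s/-9.85/-9.7/' bf.py; python3 bf.py 0 0.7; python3 - <<'E'
from h import *
im,K,M=shot("side","pics/s2.png");print([np.round(proj(K,M,p)) for p in ([622.8,271.5,80],[580.5,24.2,80],[622.8,271.5,112],[580.5,24.2,112])])
im,K,M=shot("scene","pics/c2.png");print([np.round(proj(K,M,p)) for p in ([622.8,271.5,80],[580.5,24.2,80],[622.8,271.5,112],[580.5,24.2,112])])
E
```

```text
t 41.52 pos [602.  148.3 147.8] x [ 0.169  0.986 -0.   ] y [ 0.986 -0.169 -0.   ] w 21.9 f [ 0.5  0.  -3.3] g 29.998353123664856
basket frame [0.4316321  0.45946645] tool yaw 80.25291323535193
target [601.61794257 148.58999243] tool units [ 0.00960715 -0.01727318]
[array([207., 266.]), array([265., 214.]), array([206., 255.]), array([265., 205.])]
[array([391., 185.]), array([305., 203.]), array([393., 177.]), array([306., 195.])]
```

Emit:
move_arm --steps '[[[0.01,-0.02,0.5],0,1],[[0,0,0.5],0,1],[[0,0,0.3],0,1],[[0,0,0.15],0,1],[[0,0,0],0,1],[[0,0,0],0,1]]'

```text
t: 42.12
ee_pos: [601.2, 148.9, 111.0]
orientation: [-2.402, -2.025, 0.001]
ft_force: [-0.1, 0.5, -3.2]
width: 22.1
grasp_force: 30.0
```

Emit:
move_arm --steps '[[[0,0,0.08],0,1],[[0,0,0],0,1],[[0,0,0],0,0.6],[[0,0,0],0,0.6],[[0,0,0],0,0.6],[[0,0,-0.3],0,0.5],[[0,0,-0.8],0,0.5],[[0,0,-1],0,0.5],[[0,0,-1],0,0.5],[[0,0,-1],0,0.5],[[0,0,0],0,0.5],[[0,0,0],0,0.5]]'

```text
t: 43.12
ee_pos: [602.4, 149.1, 214.3]
orientation: [2.4, 2.024, 0.006]
ft_force: [-0.8, 0.3, -1.0]
width: 43.8
grasp_force: 0.0
```

```bash
python3 - <<'E'
from h import *
st();im,K,M=shot("wrist","pics/w6.png");np.savez("w6.npz",K=K,M=M)
for q in ([622.8,271.5,80],[622.8,271.5,92],[580.5,24.2,92]): print(proj(K,M,q).round(1))
u=proj(K,M,[622.8,271.5,92]).astype(int)
x0,y0=max(u[0]-70,0),max(u[1]-60,0)
print(x0,y0);cv2.imwrite("pics/w6b.png",cv2.resize(im[y0:y0+120,x0:x0+140,::-1],None,fx=5,fy=5,interpolation=cv2.INTER_CUBIC))
E
```

```text
t 43.12 pos [602.4 149.1 214.3] x [0.169 0.986 0.002] y [ 0.986 -0.169  0.004] w 43.8 f [-0.8  0.3 -1. ] g 0.0
[280.8  42.6]
[280.8  39.8]
[281.2 333.7]
210 0
```

View pics/w6b.png

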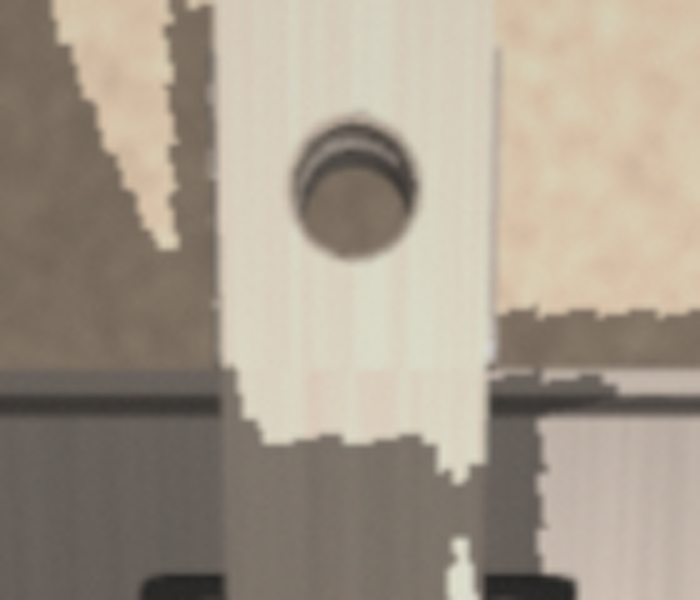

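```bash
python3 - <<'E'
from h import *
z=np.load("w6.npz");K,M=z["K"],z["M"]
im=cv2.imread("pics/w6.png")
print("col profile", [(r,int(im[r,281].mean())) for r in range(18,58)])
e=np.array([.169,.986,0]);c=np.array([622.8,271.5,0])
def rows(off,r,zz): return [proj(K,M,c+e*(off+s*r)+[0,0,zz])[1].round(2) for s in (1,-1)]
for off in (0,1,2,3): print(off,"bartop",rows(off,9,92),"barbot",rows(off,9,80),"lugmouth",rows(off,8.5,80),"lugbot",rows(off,8.5,64))
E
```

```text
col profile [(18, 208), (19, 207), (20, 207), (21, 199), (22, 180), (23, 164), (24, 138), (25, 85), (26, 89), (27, 105), (28, 124), (29, 113), (30, 79), (31, 73), (32, 74), (33, 88), (34, 106), (35, 106), (36, 107), (37, 105), (38, 105), (39, 106), (40, 107), (41, 108), (42, 107), (43, 108), (44, 108), (45, 108), (46, 108), (47, 108), (48, 109), (49, 111), (50, 120), (51, 148), (52, 185), (53, 206), (54, 210), (55, 209), (56, 208), (57, 209)]
0 bartop [np.float64(26.25), np.float64(53.0)] barbot [np.float64(29.7), np.float64(55.26)] lugmouth [np.float64(30.42), np.float64(54.56)] lugbot [np.float64(34.54), np.float64(57.33)]
1 bartop [np.float64(24.74), np.float64(51.54)] barbot [np.float64(28.25), np.float64(53.86)] lugmouth [np.float64(28.97), np.float64(53.16)] lugbot [np.float64(33.17), np.float64(56.01)]
2 bartop [np.float64(23.22), np.float64(50.08)] barbot [np.float64(26.8), np.float64(52.46)] lugmouth [np.float64(27.52), np.float64(51.76)] lugbot [np.float64(31.8), np.float64(54.69)]
3 bartop [np.float64(21.7), np.float64(48.61)] barbot [np.float64(25.34), np.float64(51.06)] lugmouth [np.float64(26.07), np.float64(50.36)] lugbot [np.float64(30.43), np.float64(53.36)]
```

Emit:
move_arm --steps '[[[0,0,0],-1,0.5],[[0,0,0],-1,0.5],[[0,0,0],-1,0.5],[[0,0,0],-1,0.5],[[0,0,0],-1,0.5],[[0,0,0],-1,0.5],[[0,0,0],-1,0.5],[[0,0,0],-1,0.5],[[0,0,0],-1,0.5],[[0,0,0],-1,0.5],[[0,0,0],-1,0.5],[[0,0,0],-1,0.5],[[0,0,0],-1,0.5],[[0,0,0],-1,0.5],[[0,0,0],-1,0.5],[[0,0,0],-1,0.5],[[0,0,0],-1,0.5],[[0,0,0],-1,0.5],[[0,0,0],0,0.5]]'

```text
t: 44.75
ee_pos: [600.4, 148.6, 210.3]
orientation: [-0.261, -3.128, 0.001]
ft_force: [-0.3, 0.0, -0.5]
width: 44.0
grasp_force: 0.0
```

Emit:
move_arm --steps '[[[0.485,0.872,-0.1],0,0.3],[[0.485,0.872,-0.1],0,0.3],[[0.485,0.872,-0.1],0,0.3],[[0.485,0.872,-0.1],0,0.3],[[0.485,0.872,-0.1],0,0.3],[[0.485,0.872,-0.1],0,0.3],[[0.485,0.872,-0.1],0,0.3],[[0.485,0.872,-0.1],0,0.3],[[0.485,0.872,-0.1],0,0.3],[[0.485,0.872,-0.1],0,0.3],[[0.485,0.872,-0.1],0,0.3],[[0,0,0],0,0.3],[[0,0,0],0,0.3]]'

```text
t: 45.83
ee_pos: [509.5, 408.3, 238.4]
orientation: [-0.266, -3.129, 0.002]
ft_force: [-0.1, -0.5, -1.2]
width: 61.4
grasp_force: 0.0
```

```bash
python3 - <<'E'
from h import *
st();im,K,M=shot("wrist","pics/w7.png");np.savez("w7.npz",K=K,M=M)
for q in ([477.4,412.7,126],[547.4,404.6,126],[622.9,272.3,92],[580.9,23.6,92]): print(proj(K,M,q).round(1))
cv2.imwrite("pics/w7b.png",cv2.resize(im[:,:,::-1],None,fx=1.42,fy=1.42,interpolation=cv2.INTER_CUBIC))
E
```

```text
t 45.83 pos [509.5 408.3 238.4] x [-0.986  0.169  0.001] y [ 0.169  0.986 -0.001] w 61.4 f [-0.1 -0.5 -1.2] g 0.0
[280.6 165.6]
[285.3 249.3]
[167.8 325.6]
[-82.5 325.9]
```

View pics/w7b.png

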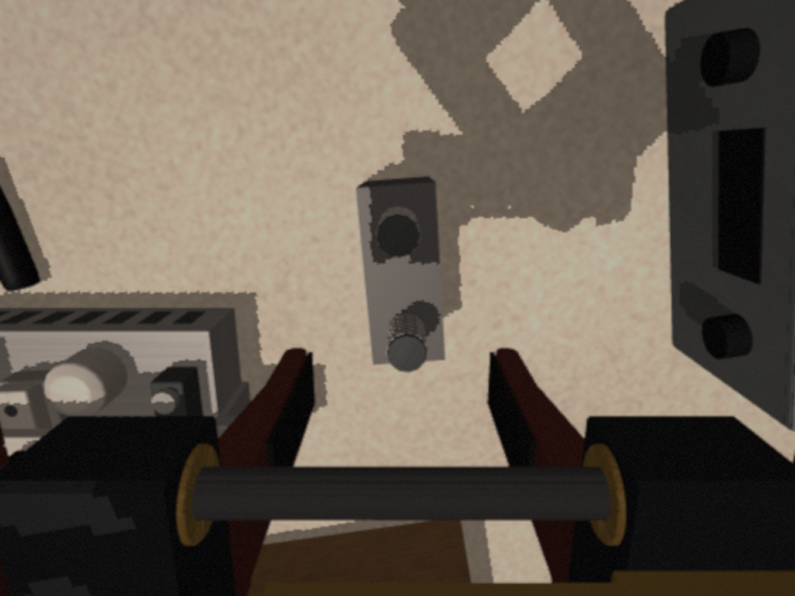

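```bash
python3 - <<'E'
from h import *
z=np.load("w7.npz");K,M=z["K"],z["M"]
w=lambda x,y:((x+.5)/1.42-.5,(y+.5)/1.42-.5)
o=st();Rm=R.from_rotvec(o["orientation"]).as_matrix()
for n,p in (("low",(399,235)),("far",(406,352))):
    q=onz(K,M,w(*p),126);print(n,q.round(1),(Rm.T@(q-o["ee_pos"])).round(1))
E
```

```text
t 45.88 pos [509.8 407.4 238.3] x [-0.986  0.17   0.001] y [ 0.17   0.986 -0.002] w 61.5 f [-0.2  0.3  0. ] g 0.0
low [477.2 412.9 126. ] [3.300e+01 1.000e-01 1.124e+02]
far [546.1 405.2 126. ] [-36.2   4.2 112.3]
```

Emit:
move_arm --steps '[[[-0.29,0.034,0],0,0.4],[[-0.29,0.034,0],0,0.4],[[-0.29,0.034,0],0,0.4],[[-0.29,0.034,0],0,0.4],[[-0.29,0.034,0],0,0.4],[[0,0,0.9],0,0.4],[[0,0,0.9],0,0.4],[[0,0,0.9],0,0.4],[[0,0,0.9],0,0.4],[[0,0,0.9],0,0.4],[[0,0,0.9],0,0.4],[[0,0,0.5],0,0.4],[[0,0,0],0,0.4],[[0,0,0],0,0.4],[[0,0,0],0,1],[[0,0,0],0,1],[[0,0,0],0,1],[[0,0,0],0,1],[[0,0,0],0,1],[[0,0,0],0,1]]'

```text
t: 47.55
ee_pos: [547.2, 406.0, 92.8]
orientation: [0.266, 3.129, 0.001]
ft_force: [-1.1, -0.6, 4.4]
width: 23.6
grasp_force: 30.0
```

Emit:
move_arm --steps '[[[0,0,-0.5],0,1],[[0,0,-1],0,1],[[0,0,-1],0,1],[[0,0,-1],0,1],[[0,0,-1],0,1],[[0,0,-1],0,1],[[-0.648,-0.793,0],0,1],[[-0.648,-0.793,0],0,1],[[-0.648,-0.793,0],0,1],[[-0.648,-0.793,0],0,1],[[-0.648,-0.793,0],0,1],[[-0.648,-0.793,0],0,1],[[0,0,0],0,1],[[0,0,0],0,1],[[0,0,0],0,1]]'

```text
t: 48.8
ee_pos: [622.2, 272.4, 229.7]
orientation: [-0.267, -3.13, -0.0]
ft_force: [-0.8, -0.3, -1.7]
width: 23.6
grasp_force: 30.0
```

```bash
python3 - <<'E'
from h import *
o=st();im,K,M=shot("wrist","pics/w8.png");np.savez("w8.npz",K=K,M=M)
Rm=R.from_rotvec(o["orientation"]).as_matrix();p=np.array(o["ee_pos"])
print("to target tool mm",(Rm.T@(np.array([622.9,272.3,92+75+10])-p)).round(1))
for n,q in (("headtop",p+Rm@[0,0,-33.2]),("tip",p+Rm@[0,0,74.8]),("hole",[622.9,272.3,92])): print(n,proj(K,M,q).round(1))
cv2.imwrite("pics/w8b.png",cv2.resize(im[60:,140:420,::-1],None,fx=1.65,fy=1.65,interpolation=cv2.INTER_CUBIC))
E
```

```text
t 48.8 pos [622.2 272.4 229.7] x [-0.986  0.169  0.   ] y [0.169 0.986 0.   ] w 23.6 f [-0.8 -0.3 -1.7] g 29.9986132979393
to target tool mm [-0.8  0.  52.7]
headtop [281.4 300.3]
tip [281.7 219.7]
hole [281.8 198.5]
```

View pics/w8b.png

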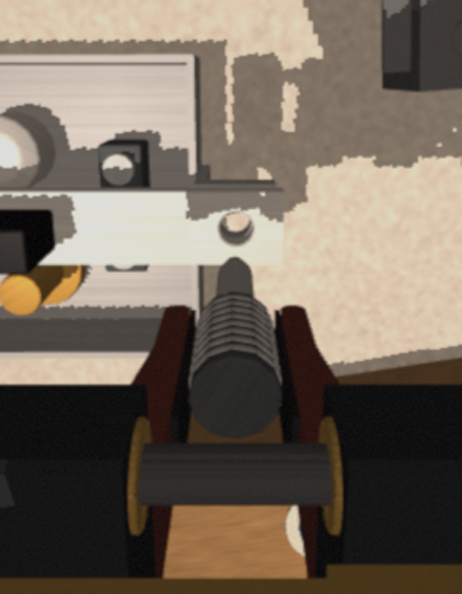

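```bash
python3 - <<'E'
from h import *
z=np.load("w8.npz");K,M=z["K"],z["M"];im=cv2.imread("pics/w8.png")
print("col282",[(r,int(im[r,282:285].mean())) for r in list(range(184,224))]);print([(r,int(im[r,282:285].mean())) for r in range(312,332)])
print("row222",[(c,int(im[222,c].mean())) for c in range(268,298)])
print("row198",[(c,int(im[198,c].mean())) for c in range(268,298)])
T=M@np.linalg.inv(np.array(cams.get_image("wrist")["mount"]))
f=lambda x,y,zz:proj(K,M,(T@[x,y,zz,1])[:3]).round(1)
for ox in (-2,-1,0,1,2): print(ox,"tipedge",f(ox+4,0,74.8),"headbot",f(ox-12,0,-33.2))
for e in (-1,0,1):print("hole edges row",[proj(K,M,np.array([622.9,272.3,92])+T[:3,0]*(e+s*9)).round(1)[1] for s in(1,-1)])
E
```

```text
col282 [(184, 115), (185, 126), (186, 164), (187, 192), (188, 169), (189, 175), (190, 196), (191, 198), (192, 198), (193, 197), (194, 196), (195, 197), (196, 198), (197, 201), (198, 201), (199, 182), (200, 121), (201, 75), (202, 68), (203, 72), (204, 82), (205, 86), (206, 87), (207, 100), (208, 139), (209, 186), (210, 214), (211, 216), (212, 215), (213, 214), (214, 208), (215, 170), (216, 89), (217, 68), (218, 69), (219, 70), (220, 70), (221, 69), (222, 69), (223, 69)]
[(312, 40), (313, 40), (314, 40), (315, 41), (316, 39), (317, 40), (318, 40), (319, 41), (320, 40), (321, 40), (322, 40), (323, 40), (324, 38), (325, 42), (326, 46), (327, 45), (328, 39), (329, 30), (330, 30), (331, 31)]
row222 [(268, 115), (269, 115), (270, 115), (271, 115), (272, 109), (273, 88), (274, 73), (275, 69), (276, 68), (277, 69), (278, 70), (279, 69), (280, 69), (281, 68), (282, 70), (283, 70), (284, 68), (285, 68), (286, 68), (287, 67), (288, 69), (289, 66), (290, 79), (291, 138), (292, 191), (293, 204), (294, 203), (295, 201), (296, 198), (297, 198)]
row198 [(268, 217), (269, 217), (270, 215), (271, 196), (272, 149), (273, 100), (274, 69), (275, 68), (276, 80), (277, 106), (278, 156), (279, 195), (280, 203), (281, 203), (282, 203), (283, 201), (284, 198), (285, 191), (286, 179), (287, 156), (288, 111), (289, 81), (290, 91), (291, 120), (292, 130), (293, 150), (294, 196), (295, 214), (296, 216), (297, 216)]
-2 tipedge [281.7 217. ] headbot [281.4 329.8]
-1 tipedge [281.7 215.6] headbot [281.4 327.7]
0 tipedge [281.7 214.3] headbot [281.4 325.7]
1 tipedge [281.7 212.9] headbot [281.4 323.6]
2 tipedge [281.7 211.5] headbot [281.4 321.5]
hole edges row [np.float64(189.6), np.float64(209.5)]
hole edges row [np.float64(188.5), np.float64(208.4)]
hole edges row [np.float64(187.4), np.float64(207.3)]
```

Emit:
move_arm --steps '[[[0,0.016,0.8],0,1],[[0,0,0.8],0,1],[[0,0,0.5],0,1],[[0,0,0],0,1],[[0,0,0],0,1],[[0,0,0],0,1]]'

```text
t: 49.4
ee_pos: [623.0, 273.2, 177.8]
orientation: [0.266, 3.129, 0.001]
ft_force: [0.0, 0.3, -1.5]
width: 23.3
grasp_force: 30.0
```

```bash
cat > pin.py <<'E'
import sys
from h import *
H=np.array([float(sys.argv[1]),float(sys.argv[2]),92.])
o=st();im,K,M=shot("wrist","pics/wp.png")
Rm=R.from_rotvec(o["orientation"]).as_matrix();p=np.array(o["ee_pos"])
print("hole in tool mm",(Rm.T@(H-p)).round(2))
h=proj(K,M,H);t=proj(K,M,p+Rm@[0,0,74.8]);print("pred hole",h.round(1),"pred tip",t.round(1))
for s in (1,-1): print("hole row edge",proj(K,M,H+Rm[:,0]*9*s)[1].round(1),"tip row edge",proj(K,M,p+Rm@[4*s,0,74.8])[1].round(1))
x0,y0=int(h[0])-40,int(h[1])-30
cv2.imwrite("pics/wpb.png",cv2.resize(im[y0:y0+80,x0:x0+80,::-1],None,fx=7,fy=7,interpolation=cv2.INTER_CUBIC));print("crop",x0,y0)
g=im.mean(2).astype(int);c=int(round(h[0]))
print("col",c,[(r,int(g[r,c-1:c+2].mean())) for r in range(int(h[1])-14,int(h[1])+24)])
for r in (int(h[1])-5,int(h[1])): print("row",r,g[r,c-16:c+17].tolist())
E
python3 pin.py 622.9 272.3
```

```text
t 49.4 pos [623.  273.2 177.8] x [-0.986  0.169 -0.001] y [0.169 0.986 0.001] w 23.3 f [ 0.   0.3 -1.5] g 29.99859631061554
hole in tool mm [ 4.000e-02 -9.300e-01  8.583e+01]
pred hole [280.5 215. ] pred tip [281.7 219.7]
hole row edge 203.2 tip row edge 214.3
hole row edge 226.6 tip row edge 225.1
crop 240 185
col 280 [(201, 167), (202, 184), (203, 190), (204, 203), (205, 205), (206, 206), (207, 207), (208, 209), (209, 209), (210, 209), (211, 208), (212, 205), (213, 201), (214, 183), (215, 129), (216, 74), (217, 69), (218, 71), (219, 72), (220, 72), (221, 72), (222, 71), (223, 72), (224, 71), (225, 72), (226, 72), (227, 72), (228, 71), (229, 72), (230, 71), (231, 72), (232, 72), (233, 72), (234, 72), (235, 71), (236, 62), (237, 43), (238, 52)]
row 210 [117, 119, 118, 119, 117, 110, 92, 82, 99, 116, 122, 143, 183, 209, 210, 210, 210, 209, 208, 205, 203, 199, 200, 203, 204, 194, 151, 90, 87, 96, 108, 116, 117]
row 215 [217, 218, 218, 216, 193, 143, 102, 76, 69, 69, 70, 71, 78, 87, 100, 115, 135, 138, 128, 119, 102, 87, 75, 70, 70, 72, 86, 114, 124, 101, 98, 112, 121]
```

View pics/wpb.png

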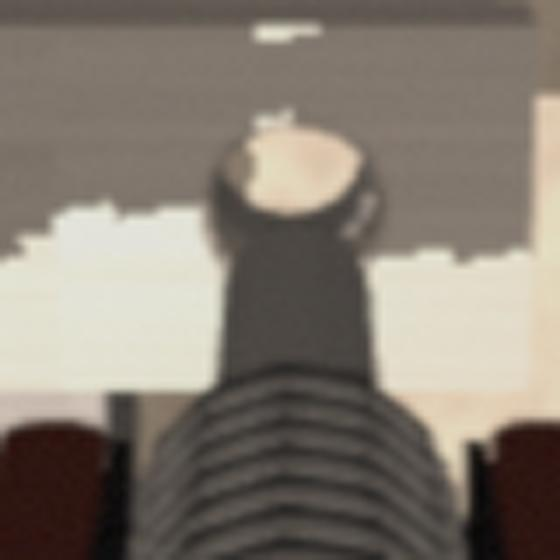

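Emit:
move_arm --steps '[[[0.02,0,0.2],0,1],[[0,0,0.2],0,1],[[0,0,0.2],0,1],[[0,0,0.2],0,1],[[0,0,0.2],0,1],[[0,0,0.2],0,1],[[0,0,0],0,1]]'

```text
t: 50.03
ee_pos: [621.4, 272.3, 145.4]
orientation: [-0.267, -3.128, 0.002]
ft_force: [-0.5, 0.2, -1.6]
width: 23.8
grasp_force: 30.0
```

Tip is inside both bar and lug mouth without load; continue gently.

Emit:
move_arm --steps '[[[0,0,0.2],0,1],[[0,0,0.2],0,1],[[0,0,0.2],0,1],[[0,0,0.2],0,1],[[0,0,0.2],0,1],[[0,0,0.2],0,1],[[0,0,0.15],0,1],[[0,0,0],0,1]]'

```text
t: 50.7
ee_pos: [621.5, 272.4, 112.0]
orientation: [-0.266, -3.129, 0.001]
ft_force: [-0.3, 0.8, -1.8]
width: 23.5
grasp_force: 30.0
```

Emit:
move_arm --steps '[[[0,0,0.12],0,1],[[0,0,0.12],0,1],[[0,0,0.06],0,1],[[0,0,0.04],0,1],[[0,0,0],0,1],[[0,0,0],0,1]]'

```text
t: 51.2
ee_pos: [622.2, 272.7, 104.8]
orientation: [0.267, 3.13, 0.0]
ft_force: [0.3, -0.7, -0.6]
width: 23.7
grasp_force: 30.0
```

Emit:
move_arm --steps '[[[0,0,0.05],0,1],[[0,0,0],0,1],[[0,0,0],0,0.5],[[0,0,0],0,0.5],[[0,0,0],0,0.5],[[0,0,-0.4],0,0.5],[[0,0,-1],0,0.5],[[0,0,-1],0,0.5],[[0,0,-1],0,0.5],[[0,0,-1],0,0.5],[[0,0,-1],0,0.5],[[0,0,0],0,0.5],[[0,0,0],0,0.5]]'

```text
t: 52.28
ee_pos: [623.0, 273.0, 240.8]
orientation: [0.266, 3.127, 0.003]
ft_force: [-0.9, -0.2, -1.3]
width: 43.8
grasp_force: 0.0
```

```bash
python3 - <<'E'
from h import *
o=st();Rm=R.from_rotvec(o["orientation"]).as_matrix()
print("pin low tool units",(Rm.T@(np.array([477.2,412.9,92])-o["ee_pos"])/25).round(3))
im,K,M=shot("wrist","pics/w9.png")
for zz in (92,138): print(proj(K,M,[622.9,272.3,zz]).round(1))
for b in cams.cut_out("wrist","pin1")[:3]: print(b["p"],np.round(b["rect"],1))
E
```

```text
t 52.28 pos [623.  273.  240.8] x [-0.986  0.169 -0.003] y [0.169 0.986 0.002] w 43.8 f [-0.9 -0.2 -1.3] g 0.0
pin low tool units [6.715 4.516 5.938]
[280.7 194.1]
[280.6 208.3]
0.79 [281.2 202.8  31.3  40.2]
```

Emit:
move_arm --steps '[[[0.839,0.5645,0],0,0.4],[[0.839,0.5645,0],0,0.4],[[0.839,0.5645,0],0,0.4],[[0.839,0.5645,0],0,0.4],[[0.839,0.5645,0],0,0.4],[[0.839,0.5645,0],0,0.4],[[0.839,0.5645,0],0,0.4],[[0.839,0.5645,0],0,0.4],[[0,0,0],0,0.4],[[0,0,0],0,0.4]]'

```text
t: 53.22
ee_pos: [474.5, 412.4, 236.9]
orientation: [-0.263, -3.129, 0.003]
ft_force: [0.1, -0.0, 0.6]
width: 52.6
grasp_force: 0.0
```

```bash
python3 - <<'E'
from h import *
o=st();Rm=R.from_rotvec(o["orientation"]).as_matrix()
print("pin low tool units",(Rm.T@(np.array([477.2,412.9,92.5])-o["ee_pos"])/25).round(3))
E
```

```text
t 53.22 pos [474.5 412.4 236.9] x [-0.986  0.167  0.002] y [ 0.167  0.986 -0.002] w 52.6 f [ 0.1 -0.   0.6] g 0.0
pin low tool units [-0.114  0.049  5.776]
```

Emit:
move_arm --steps '[[[-0.11,0.05,0],0,0.4],[[0,0,0.9],0,0.4],[[0,0,0.9],0,0.4],[[0,0,0.9],0,0.4],[[0,0,0.9],0,0.4],[[0,0,0.9],0,0.4],[[0,0,0.8],0,0.4],[[0,0,0.48],0,0.4],[[0,0,0],0,0.4],[[0,0,0],0,0.4],[[0,0,0],0,1],[[0,0,0],0,1],[[0,0,0],0,1],[[0,0,0],0,1],[[0,0,0],0,1],[[0,0,0],0,1]]'

```text
t: 54.55
ee_pos: [478.9, 413.1, 94.7]
orientation: [0.266, 3.13, 0.001]
ft_force: [-1.8, -1.1, 4.6]
width: 23.6
grasp_force: 30.0
```

Emit:
move_arm --steps '[[[0,0,-0.5],0,1],[[0,0,-1],0,1],[[0,0,-1],0,1],[[0,0,-1],0,1],[[0,0,-1],0,1],[[0,0,-1],0,1],[[0,0,-0.5],0,1],[[0,0,0],0,1]]'

```text
t: 55.22
ee_pos: [480.0, 414.2, 247.7]
orientation: [0.266, 3.126, 0.007]
ft_force: [0.5, 0.2, -1.1]
width: 23.7
grasp_force: 30.0
```

Emit:
move_arm --steps '[[[-0.441,-0.978,0],0,1],[[-0.441,-0.978,0],0,1],[[-0.441,-0.978,0],0,1],[[-0.441,-0.978,0],0,1],[[-0.441,-0.978,0],0,1],[[-0.441,-0.978,0],0,1],[[-0.441,-0.978,0],0,1],[[-0.441,-0.978,0],0,1],[[-0.441,-0.978,0],0,1],[[-0.441,-0.978,0],0,1],[[-0.441,-0.978,0],0,1],[[-0.441,-0.978,0],0,1],[[-0.441,-0.978,0],0,1],[[-0.441,-0.978,0],0,1],[[-0.441,-0.978,0],0,1],[[0,0,0],0,1],[[0,0,0],0,1]]'

```text
t: 56.63
ee_pos: [579.0, 22.5, 242.3]
orientation: [-0.27, -3.127, 0.0]
ft_force: [-0.9, -0.2, -1.4]
width: 23.6
grasp_force: 30.0
```

```bash
python3 pin.py 580.4 23.9
```

```text
t 56.63 pos [579.   22.5 242.3] x [-0.985  0.172  0.003] y [ 0.172  0.985 -0.   ] w 23.6 f [-0.9 -0.2 -1.4] g 29.99904692173004
hole in tool mm [ -1.53   1.62 150.34]
pred hole [283.6 195.8] pred tip [281.8 219.7]
hole row edge 186.1 tip row edge 214.3
hole row edge 205.3 tip row edge 225.1
crop 243 165
col 284 [(181, 109), (182, 119), (183, 158), (184, 192), (185, 172), (186, 155), (187, 183), (188, 192), (189, 191), (190, 189), (191, 188), (192, 189), (193, 191), (194, 192), (195, 190), (196, 188), (197, 162), (198, 83), (199, 63), (200, 64), (201, 72), (202, 80), (203, 81), (204, 100), (205, 141), (206, 179), (207, 202), (208, 205), (209, 204), (210, 204), (211, 202), (212, 184), (213, 129), (214, 80), (215, 66), (216, 65), (217, 64), (218, 64)]
row 190 [207, 207, 207, 206, 206, 206, 202, 185, 171, 181, 190, 195, 195, 195, 193, 190, 189, 188, 190, 191, 193, 194, 195, 193, 175, 166, 189, 201, 204, 203, 203, 204, 204]
row 195 [205, 205, 204, 206, 204, 190, 152, 102, 72, 97, 142, 175, 187, 189, 191, 191, 190, 191, 191, 191, 183, 159, 120, 83, 98, 119, 136, 170, 195, 203, 204, 204, 204]
```

Emit:
move_arm --steps '[[[-0.09,0.08,0.8],0,1],[[0,0,0.8],0,1],[[0,0,0.6],0,1],[[0,0,0.3],0,1],[[0,0,0],0,1],[[0,0,0],0,1],[[0,0,0],0,1]]'

```text
t: 57.27
ee_pos: [582.8, 25.7, 182.3]
orientation: [0.265, 3.129, 0.0]
ft_force: [0.0, -0.6, -1.4]
width: 23.6
grasp_force: 30.0
```

```bash
python3 pin.py 580.4 23.9
```

```text
t 57.27 pos [582.8  25.7 182.3] x [-0.986  0.168 -0.001] y [0.168 0.986 0.   ] w 23.6 f [ 0.  -0.6 -1.4] g 29.999121129512787
hole in tool mm [ 2.18 -2.23 90.26]
pred hole [278.8 210.5] pred tip [281.7 219.7]
hole row edge 198.8 tip row edge 214.3
hole row edge 222.0 tip row edge 225.1
crop 238 180
col 279 [(196, 110), (197, 110), (198, 140), (199, 191), (200, 196), (201, 195), (202, 196), (203, 197), (204, 197), (205, 199), (206, 198), (207, 198), (208, 198), (209, 198), (210, 179), (211, 121), (212, 73), (213, 63), (214, 62), (215, 66), (216, 67), (217, 68), (218, 68), (219, 68), (220, 68), (221, 67), (222, 68), (223, 67), (224, 67), (225, 67), (226, 68), (227, 67), (228, 67), (229, 66), (230, 67), (231, 67), (232, 63), (233, 49)]
row 205 [113, 113, 113, 113, 110, 101, 92, 131, 180, 194, 195, 195, 195, 197, 198, 199, 199, 199, 198, 200, 200, 200, 200, 200, 196, 174, 128, 88, 92, 104, 112, 112, 113]
row 210 [117, 117, 119, 126, 126, 101, 71, 64, 62, 66, 73, 91, 123, 155, 173, 177, 180, 182, 180, 175, 154, 128, 106, 75, 66, 75, 102, 121, 105, 92, 105, 112, 114]
```

View pics/wpb.png

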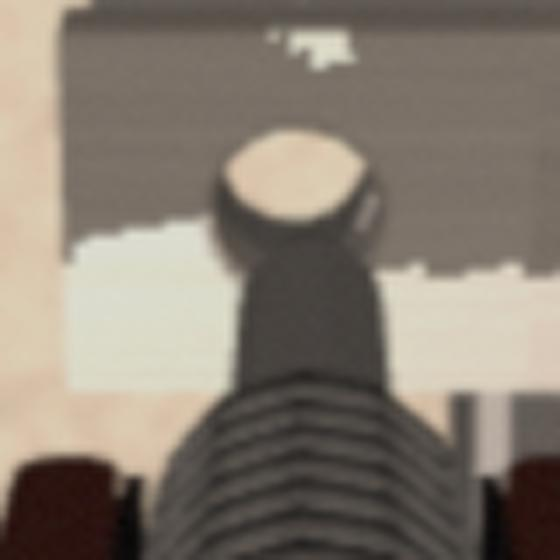

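Emit:
move_arm --steps '[[[0.08,-0.065,0],0,1],[[0,0,0],0,1],[[0,0,0],0,1]]'

```text
t: 57.57
ee_pos: [580.1, 23.8, 182.0]
orientation: [0.267, 3.129, 0.0]
ft_force: [-0.5, 0.4, -1.8]
width: 23.5
grasp_force: 30.0
```

```bash
python3 pin.py 580.4 23.9; python3 - <<'E'
import cv2
g=cv2.imread("pics/wp.png").mean(2).astype(int)
for r in range(198,232,2): print(r,g[r,264:300].tolist())
E
```

```text
t 57.57 pos [580.1  23.8 182. ] x [-0.986  0.169 -0.001] y [0.169 0.986 0.   ] w 23.5 f [-0.5  0.4 -1.8] g 29.999102354049683
hole in tool mm [-0.16  0.1  90.  ]
pred hole [281.9 213.6] pred tip [281.7 219.7]
hole row edge 202.0 tip row edge 214.3
hole row edge 225.1 tip row edge 225.1
crop 241 183
col 282 [(199, 201), (200, 191), (201, 160), (202, 174), (203, 192), (204, 195), (205, 195), (206, 197), (207, 196), (208, 196), (209, 196), (210, 196), (211, 196), (212, 171), (213, 96), (214, 66), (215, 66), (216, 66), (217, 67), (218, 66), (219, 67), (220, 67), (221, 68), (222, 66), (223, 67), (224, 67), (225, 66), (226, 66), (227, 67), (228, 66), (229, 67), (230, 67), (231, 67), (232, 60), (233, 43), (234, 47), (235, 70), (236, 71)]
row 208 [111, 111, 112, 111, 108, 102, 110, 150, 185, 193, 194, 194, 195, 196, 197, 197, 197, 196, 197, 198, 199, 198, 199, 197, 194, 174, 127, 104, 113, 105, 111, 112, 113]
row 213 [205, 207, 209, 200, 171, 122, 75, 64, 63, 63, 71, 91, 119, 130, 113, 94, 92, 102, 124, 153, 150, 113, 83, 70, 65, 73, 104, 120, 104, 90, 101, 110, 113]
198 [111, 110, 110, 110,
[... 2224 characters left out ...]
, 128, 182, 204, 206, 206, 205, 205, 206]
224 [212, 212, 211, 211, 212, 211, 208, 172, 100, 69, 65, 66, 67, 67, 67, 67, 66, 67, 68, 66, 67, 65, 66, 65, 65, 65, 64, 72, 124, 181, 205, 209, 208, 208, 208, 207]
226 [211, 211, 212, 211, 212, 210, 208, 172, 93, 66, 66, 67, 67, 66, 68, 67, 67, 65, 67, 68, 65, 64, 66, 64, 66, 64, 64, 69, 107, 169, 203, 207, 207, 207, 207, 206]
228 [212, 211, 210, 211, 212, 211, 207, 167, 82, 64, 66, 67, 67, 68, 68, 68, 67, 68, 67, 65, 67, 66, 65, 66, 64, 64, 65, 66, 91, 159, 204, 207, 207, 207, 207, 206]
230 [209, 209, 209, 209, 209, 207, 192, 142, 76, 64, 66, 66, 66, 67, 68, 68, 66, 68, 67, 66, 68, 67, 65, 64, 65, 65, 66, 65, 78, 149, 201, 207, 206, 206, 206, 205]
```

Emit:
move_arm --steps '[[[-0.03,0,0.2],0,1],[[0,0,0.2],0,1],[[0,0,0.2],0,1],[[0,0,0.2],0,1],[[0,0,0.2],0,1],[[0,0,0.2],0,1],[[0,0,0.2],0,1],[[0,0,0],0,1]]'

```text
t: 58.28
ee_pos: [580.0, 23.8, 145.1]
orientation: [-0.266, -3.128, 0.0]
ft_force: [-0.3, -0.2, -1.3]
width: 22.9
grasp_force: 30.0
```

Emit:
move_arm --steps '[[[0,0,0.2],0,1],[[0,0,0.2],0,1],[[0,0,0.2],0,1],[[0,0,0.2],0,1],[[0,0,0.2],0,1],[[0,0,0.2],0,1],[[0,0,0],0,1],[[0,0,0],0,1]]'

```text
t: 58.95
ee_pos: [580.6, 23.8, 116.0]
orientation: [-0.267, -3.13, 0.0]
ft_force: [0.3, -0.5, -1.8]
width: 23.5
grasp_force: 30.0
```

Emit:
move_arm --steps '[[[0,0,0.15],0,1],[[0,0,0.12],0,1],[[0,0,0.06],0,1],[[0,0,0.04],0,1],[[0,0,0],0,1],[[0,0,0],0,1]]'

```text
t: 59.45
ee_pos: [580.8, 23.8, 107.2]
orientation: [0.267, 3.13, 0.0]
ft_force: [0.3, 0.6, -1.5]
width: 23.6
grasp_force: 30.0
```

Emit:
move_arm --steps '[[[0,0,0.04],0,1],[[0,0,0.03],0,1],[[0,0,0],0,1],[[0,0,0],0,1]]'

```text
t: 59.78
ee_pos: [581.1, 23.8, 106.7]
orientation: [0.266, 3.129, 0.0]
ft_force: [-2.5, -0.4, 9.4]
width: 23.3
grasp_force: 30.0
```

Emit:
move_arm --steps '[[[0,0,0],0,0.5],[[0,0,0],0,0.5],[[0,0,0],0,0.5],[[0,0,0],0,0.5],[[0,0,-0.4],0,0.5],[[0,0,-1],0,0.5],[[0,0,-1],0,0.5],[[0,0,-1],0,0.5],[[0,0,-1],0,0.5],[[0,0,-1],0,0.5],[[0,0,0],0,0.5]]'

```text
t: 60.7
ee_pos: [583.6, 23.9, 246.3]
orientation: [0.266, 3.122, 0.002]
ft_force: [1.1, 0.8, 0.1]
width: 44.0
grasp_force: 0.0
```

```bash
python3 - <<'E'
from h import *
st()
im,K,M=shot("wrist","pics/end_w.png")
print("wrist pred R shoulder/top",[proj(K,M,[580.4,23.9,z]).round(1).tolist() for z in (92,138)],[(round(b["p"],2),np.round(b["rect"],1).tolist()) for b in cams.boxes_of("wrist","pin1")][:3])
for c in ("scene","side"):
    im,K,M=shot(c,f"pics/end_{c}.png")
    print(c,"pred R,L (92,138):",[proj(K,M,[*p,z]).round(1).tolist() for p in ([580.4,23.9],[622.9,272.3]) for z in (92,138)])
    print([(round(b["p"],2),np.round(b["rect"],1).tolist()) for b in cams.boxes_of(c,"pin1")][:4])
    for n in ("slide","cap","clamp","holder","keeper"): print(n,[(round(b["p"],2),np.round(b["rect"]).tolist()) for b in cams.boxes_of(c,n)][:3])
E
```

```text
t 60.7 pos [583.6  23.9 246.3] x [-0.986  0.169 -0.009] y [0.169 0.986 0.002] w 44.0 f [1.1 0.8 0.1] g 0.0
wrist pred R shoulder/top [[281.0, 188.4], [280.9, 201.8]] [(0.88, [281.9, 197.5, 31.7, 40.4]), (0.76, [550.9, 190.1, 12.8, 28.1])]
scene pred R,L (92,138): [[305.4, 199.8], [305.8, 188.8], [392.2, 181.6], [395.3, 170.4]]
[(0.56, [305.0, 195.8, 9.6, 14.9]), (0.54, [126.5, 302.1, 42.2, 53.1]), (0.43, [392.3, 179.7, 13.0, 17.2])]
slide [(0.6, [331.0, 213.0, 21.0, 22.0])]
cap [(0.52, [343.0, 205.0, 12.0, 6.0]), (0.29, [206.0, 306.0, 47.0, 47.0])]
clamp [(0.76, [369.0, 204.0, 14.0, 24.0]), (0.53, [208.0, 307.0, 48.0, 46.0]), (0.23, [350.0, 203.0, 102.0, 76.0])]
holder [(0.81, [195.0, 183.0, 13.0, 21.0]), (0.78, [154.0, 222.0, 24.0, 26.0]), (0.62, [353.0, 214.0, 19.0, 20.0])]
keeper [(0.67, [350.0, 193.0, 109.0, 30.0])]
side pred R,L (92,138): [[265.2, 210.7], [265.3, 196.8], [206.2, 262.0], [204.9, 247.1]]
[(0.64, [206.1, 265.1, 12.4, 36.9]), (0.59, [266.0, 204.2, 10.0, 23.5])]
slide [(0.84, [254.0, 242.0, 26.0, 19.0]), (0.43, [239.0, 256.0, 103.0, 82.0])]
cap [(0.7, [251.0, 257.0, 16.0, 26.0])]
clamp [(0.55, [230.0, 269.0, 20.0, 13.0])]
holder [(0.8, [360.0, 171.0, 20.0, 30.0]), (0.63, [207.0, 265.0, 10.0, 36.0]), (0.58, [377.0, 204.0, 13.0, 22.0])]
keeper [(0.79, [232.0, 242.0, 81.0, 63.0]), (0.6, [250.0, 257.0, 16.0, 25.0])]
```

```bash
python3 -c "
from workcell import ctrl
print(ctrl.close_job())"
```

```text
the job is handed in; nothing more can be done
None
```

I handed the job in at about 61 s. The slide, the small brass holder, the cap and the clamp are in the basket (there was no sleeve on the bench), the keeper bar lies across both lugs, and both pins are pushed down until their heads sit on the bar.

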